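# Empty the covered parts scoop into the sorting tray

## Task

Pick up the blue-lidded parts scoop by pinching its black handle fin and the lid's blue rib together, so that the loose lid stays shut on the way to the green tray, then push the lid's crossbar against the tray's two posts until the lid is fully back. Still holding it, tip the scoop over the tray until both red balls have rolled out into the tray. Stand the scoop upright on the table again, well away from the tray, and do not disturb the yellow-lidded scoop.

Things in the scene. Friction and masses are not known exactly. Their poses are not given: they have to be found in the camera images.
- scoop_grip (a point): Grip point of the blue-lidded aluminium scoop (130 x 64 mm, 0.2 kg), 80 mm above its underside, 15 mm behind its centre; z up, mouth faces -x. Pinch across y, about 35 N: black fixed fin (y -9 to 0 mm, x +-16) and beside it the lid's polished blue rib (y 1 to 9 mm, under the fingers at any lid travel). Both end 16 mm above this point; lid plate 26 mm below it.
- scoop_bar (a point): Middle of the blue crossbar on the front of that scoop's lid: 10 mm thick, 124 mm long along y, 30 mm out beyond each side of the scoop. Lid shut: 81.5 mm ahead (-x) of the grip point and 3 mm below it; lid fully back: 41.5 mm ahead.
- scoop_mouth (a point): Middle of the lower edge of that scoop's mouth, 64 mm wide, 85 mm ahead (-x) of the grip point and 69 mm below it, 11 mm above the underside. Inside, a ramp rises to it at 10 degrees; tip the scoop about 35 degrees, mouth down and lid open, and the balls roll out within a second.
- scoop_lid (a joint): How far the blue lid is slid open, in m: 0 shut, 0.04 fully back (towards the scoop's +x). Loose: slides by itself if the scoop is tilted and the lid not held. Gripped with 35 N it slips through the fingers under a push of roughly 12 N. The balls pass when it is 0.03 open.
- ball_a_center (a point): Centre of a red ball knob, 20 mm across, 20 g, lying in the blue-lidded scoop under the lid.
- ball_b_center (a point): Centre of the other red ball knob, the same.
- posts (a point): Midway between the two steel posts in the fixed green tray, 130 mm above the table. Tray 220 (x) x 210 (y) x 35 mm high, centred 10 mm to -x of this point. Posts 12 mm thick, at y +-52 mm, tops 150 mm above the table: the scoop passes between, the crossbar does not. Come from +x, mouth to -x (about towards the robot), underside 45 to 65 mm above the table.
- spare_grip (a point): Same grip point of the yellow-lidded scoop, alike in every size: leave it alone.

How it is judged:
By the outcome, as a careful person would: the job done as asked, in the order asked, and still so for the second after the job is handed in, with the robot touching nothing.
It also fails if it takes over 58 s, if anything falls off the work surface, if the arm or the gripper's body presses on something with over 40 N, if the wrist force passes 120 N, or if a joint passes its speed limit or range.

## Robot

A 6-joint arm with a two-finger parallel gripper is mounted at the origin on the work surface. World frame = base frame: x ahead of the robot, y to its left, z up, the work surface at z = 0. Lengths are in m, angles in rad, forces in N, time in s.
With the tool pointing down it reaches from about 0.35 to 0.775 m from the base axis. Payload 5.5 kg.
Tool frame: the origin (TCP) lies midway between the tips of the shut fingers; the grasp point (between the pads) lies 19 mm behind it; x points along the fingers, y is the direction in which the jaws open and shut, and the axes are right-handed (so a half turn about x gives the same grasp; the last joint's range is limited). The gripper opens to 85 mm and grips with 20 to 120 N. Pads are 22 mm wide; open, the fingers measure 114 mm over their backs; the gripper's body (76 mm by 85 mm) begins 54 mm behind the grasp point. The pads swing forward as they close: fully open they stand 13 mm farther back than shut.
Start: joints at [0.967, 0.313, 0.046, 1.304, 0, 1.431], TCP at [0.257, 0.514, 0.208] pointing down, gripper open.
Joint ranges: [-2.76, 2.76], [-0.86, 1.69], [-1.03, 1.26], [-2.2, 2.34], [-1.47, 1.5], [-3.14, 3.14]. Speed limits (rad/s): [2.57, 2.57, 3.14, 3.14, 3.14, 3.14].

## Interface

Orientations are given as a unit quaternion [w, x, y, z].
In Python, from workcell import env, optics, order, models gives the robot as it stands. The module is installed in compiled form; this text tells all that it offers.
- The arm moves only by the tool servo_tool, never from a script. Its argument "moves" is a list of rows, each a list of 5 numbers: the shift along the tool's x, y, z in cm, then the turn about the tool's x in rad, then the closure, from -1 (fully open) to 1 (shut). A call has exactly 10 rows; each row shifts and turns the commanded pose from where the row before left it, along the tool's axes as they then stand; what a row does not reach is not made up. A row lasts 1/8 s, in which the tool goes at most 62.5 mm and 10.7 degrees, less where a joint would pass 70% of its speed; a pose out of reach is approached as far as the arm can. A call is refused whole if a number of a shift passes 6.25 or a number of a turn 0.188, either way. A call with a gripper value outside its range is refused whole. The fingers move at their own pace and stop on an object; "grip_force" is the grip in N (left out, the last holds). Time passes only in rows, so rows that do not move let the fingers close, or fill a call up. It gives the time, the measured TCP pose, the force and the opening at its end, in the units of the state.
- env.get_state(): the state, without advancing time (a new reading comes with each control period).
- optics.read_camera(name): name is "scene" or "top"; returns a dict with "pixels" (480x640x3 uint8, blue, green, red), "vertical_fov" (degrees; the focal length in pixels is half the picture's height over the tangent of half this angle, whatever the lens; pixels are square), "cx", "cy" (the principal point, pixels), "extrinsics" (4x4, takes a point from world to camera coordinates). Camera axes: x right, y up, looking along -z (the intrinsics and any distortion apply to the point x, -y, -z); pixel columns grow to the right and rows downward; lengths in m; the calibration is good to about 2 mm. A picture is of the moment at which its call begins. There is no depth.
- order.hand_in(): hands the job in, once; it reports no verdict.
Trained networks look in a picture, given as the dict that the camera call returned (one of the last four; its "shot" number tells which), for a name from the list of things; names that differ only in an ending like _2 or _b are one class to them, and where a whole thing is asked for, a point or a joint stands for the part that bears it (a point fixed in the world has none). Each returns a list of dicts, best first, with "conf" (0 to 1); they miss things now and then, are a little off and sometimes report something else, mostly with a low value. They report only what shows in the picture. A call takes as long as a camera call.
- models.outline_of(name, picture): "pixels" (480x640 bool, what is visible of it) and "location" ([column, row] in pixels, amid what is visible of it).
- models.pinpoint(name, picture): "location" ([column, row] in pixels: a listed point, or the origin of a listed thing).
The state is a dict: "clock": time; "joint_pos": joint angles; "qvel": joint speeds; "tau": joint torques, N m; "tcp_pos": TCP position; "orientation": TCP orientation; "wrist_force": force on the tool from outside, world axes, zero at the start; "ft_torque": the same for the moment, N m; "finger_gap": finger opening in m.
Only numpy, scipy, OpenCV 4.12 (cv2) and the standard library are available. Lean on these libraries where they do the work, as an engineer would, in place of code of your own. Each camera call takes 0.05 s, during which the arm holds its last target.

## Working session

There is one attempt and no reset: what is moved stays moved. The work goes in short steps, Python scripts to look and compute and a tool call to move; the robot and the scene stay as the last step left them, time stands still between calls to the robot, and variables do not carry over. Pictures are saved under pics/ and viewed, and the job is handed in when it is done.

Besides the shell and the picture viewer there is one more tool, called after "Emit:" in YAML: its name, and indented under it one key for each argument. servo_tool: Moves the arm, as the interface text tells. Its arguments: {"type":"object","properties":{"moves":{"type":"array"},"grip_force":{"type":"number"}},"required":["moves"]}

```bash
mkdir -p pics; ls
cat > h.py <<'E'
import numpy as np, cv2
from workcell import env, optics, order, models
def K(p):
    f=240/np.tan(np.radians(p["vertical_fov"])/2); return f,p["cx"],p["cy"]
def ray(p,uv):
    f,cx,cy=K(p); E=np.array(p["extrinsics"]); R=E[:3,:3]; t=E[:3,3]
    d=np.array([(uv[0]-cx)/f,-(uv[1]-cy)/f,-1.0]); return -R.T@t, R.T@d
def atz(p,uv,z):
    o,d=ray(p,uv); return o+d*(z-o[2])/d[2]
def proj(p,X):
    f,cx,cy=K(p); E=np.array(p["extrinsics"]); c=E[:3,:3]@np.array(X)+E[:3,3]
    return np.array([cx+f*c[0]/-c[2], cy+f*c[1]/c[2]])
def tri(rs):
    A=np.zeros((3,3));b=np.zeros(3)
    for o,d in rs:
        d=d/np.linalg.norm(d);M=np.eye(3)-np.outer(d,d);A+=M;b+=M@o
    x=np.linalg.solve(A,b); return x,[np.linalg.norm((np.eye(3)-np.outer(d,d)/(d@d))@(x-o)) for o,d in rs]
E
python3 - <<'E'
from h import *
s=env.get_state()
for k,v in s.items(): print(k,np.round(v,3))
for n in ["scene","top"]:
    p=optics.read_camera(n); cv2.imwrite(f"pics/{n}0.png",p["pixels"])
    print(n,[k for k in p],p["vertical_fov"],p["cx"],p["cy"],np.round(p["extrinsics"],3).tolist(),{k:p[k] for k in p if k not in("pixels","extrinsics")})
    for nm in ["scoop_grip","scoop_bar","scoop_mouth","posts","spare_grip","ball_a_center"]:
        for d in models.pinpoint(nm,p): print(nm,round(d["conf"],2),np.round(d["location"],1))
E
```

```text
pics
clock 0.0
joint_pos [ 0.967  0.314  0.045  1.304 -0.     1.431]
qvel [ 0.001  0.001  0.002 -0.001  0.     0.001]
tau [-1.0000e-03 -4.8063e+01  2.9853e+01  1.9000e-02 -0.0000e+00 -0.0000e+00]
tcp_pos [0.257 0.514 0.207]
orientation [ 0.688  0.162  0.688 -0.163]
wrist_force [ 0.05  -0.405 -0.398]
ft_torque [-0.037 -0.068 -0.01 ]
finger_gap 0.085
scene ['pixels', 'vertical_fov', 'cx', 'cy', 'extrinsics', 'shot'] 45.5344500675586 327.7254946565493 225.4192675091238 [[-0.558, 0.83, 0.008, 0.257], [-0.616, -0.42, 0.666, 0.241], [0.556, 0.367, 0.746, -1.405], [0.0, 0.0, 0.0, 1.0]] {'vertical_fov': 45.5344500675586, 'cx': 327.7254946565493, 'cy': 225.4192675091238, 'shot': 1}
scoop_grip 0.69 [459.7 345.7]
scoop_bar 0.58 [481.5 312.1]
scoop_mouth 0.84 [475.5 332.3]
posts 0.73 [293.  210.7]
spare_grip 0.94 [194.8 180.2]
top ['pixels', 'vertical_fov', 'cx', 'cy', 'extrinsics', 'shot'] 57.73328326425938 314.8112503018339 241.35265194202336 [[0.016, -1.0, 0.0, -0.015], [0.992, 0.016, 0.122, -0.527], [-0.122, -0.002, 0.993, -0.998], [0.0, 0.0, 0.0, 1.0]] {'vertical_fov': 57.73328326425938, 'cx': 314.8112503018339, 'cy': 241.35265194202336, 'shot': 2}
scoop_grip 0.56 [169.2 217. ]
scoop_bar 0.95 [160.  253.5]
scoop_mouth 0.7 [170.8 257.5]
posts 0.94 [332.1 243.2]
spare_grip 0.55 [436.8 243. ]
ball_a_center 0.62 [329.8 243. ]
ball_a_center 0.58 [170.6 261.1]
```

View pics/scene0.png

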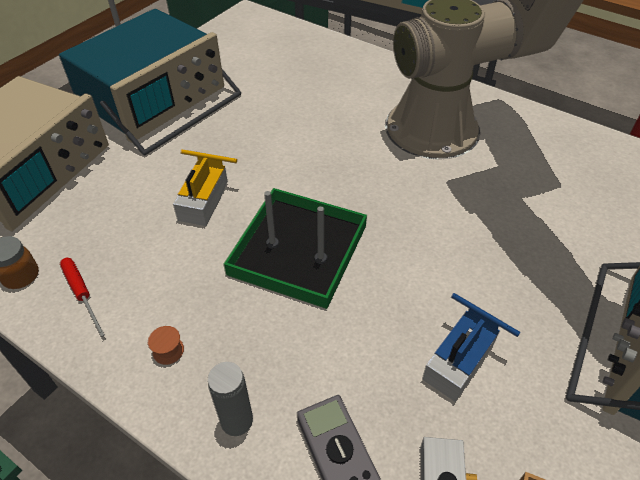

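View pics/top0.png

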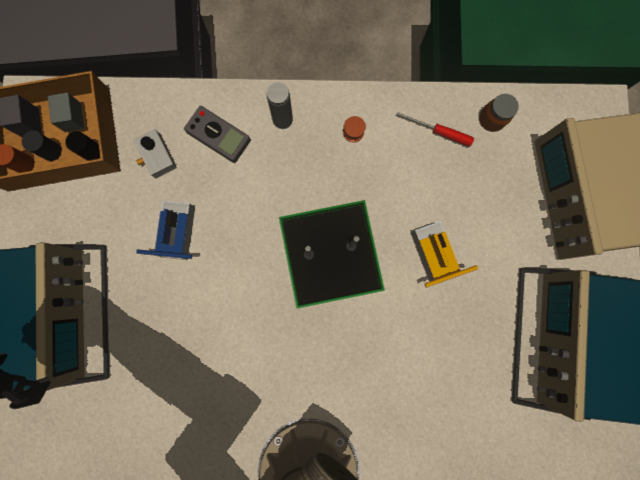

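Blue scoop: top view around (172,230), scene view around (465,345). Tray with two posts: top (332,254). Yellow scoop: top (438,250). Next I triangulate.

Run:
```python
from h import *
P={n:optics.read_camera(n) for n in ["scene","top"]}
for nm in ["scoop_grip","scoop_bar","scoop_mouth","posts","spare_grip"]:
    L={n:models.pinpoint(nm,P[n]) for n in P}
    for n in P: print(nm,n,[(round(d["conf"],2),np.round(d["location"],1).tolist()) for d in L[n]])
    if L["scene"] and L["top"]:
        x,e=tri([ray(P[n],L[n][0]["location"]) for n in P]); print("   ",np.round(x,4),np.round(e,4))
for nm in ["scoop_grip","spare_grip","scoop_lid"]:
  for n in P:
    for d in models.outline_of(nm,P[n]):
        ys,xs=np.nonzero(d["pixels"]); print(nm,n,round(d["conf"],2),d["location"],xs.min(),xs.max(),ys.min(),ys.max(),len(xs))
p=P["top"]["pixels"]
a=cv2.resize(p[190:270,120:220],None,fx=5,fy=5,interpolation=cv2.INTER_CUBIC)
cv2.imwrite("pics/topcrop.png",a)
b=cv2.resize(P["scene"]["pixels"][285:405,410:530],None,fx=5,fy=5,interpolation=cv2.INTER_CUBIC)
cv2.imwrite("pics/scenecrop.png",b)
c=cv2.resize(p[190:320,270:400],None,fx=4,fy=4,interpolation=cv2.INTER_CUBIC)
cv2.imwrite("pics/traycrop.png",c)
```

```text
scoop_grip scene [(0.63, [481.4, 313.0]), (0.61, [458.8, 346.2])]
scoop_grip top [(0.8, [166.8, 215.9])]
    [0.5545 0.3204 0.154 ] [0.0165 0.0165]
scoop_bar scene [(0.89, [483.4, 313.8]), (0.49, [461.1, 347.4])]
scoop_bar top [(0.63, [160.5, 251.3])]
    [0.4938 0.3343 0.0871] [0.0032 0.0032]
scoop_mouth scene [(0.6, [474.7, 331.6])]
scoop_mouth top [(0.6, [170.2, 259.6])]
    [0.4825 0.3328 0.015 ] [0.0064 0.0064]
posts scene [(0.56, [291.7, 209.8])]
posts top [(0.96, [331.4, 243.7])]
    [ 0.5119 -0.0442  0.126 ] [0.0018 0.0018]
spare_grip scene [(0.64, [195.4, 181.6])]
spare_grip top [(0.91, [439.2, 243.4]), (0.23, [169.8, 254.7])]
    [ 0.5208 -0.2882  0.0725] [0.0017 0.0017]
scoop_grip scene 0.98 [459.3, 350.7] 423 518 294 399 4037
scoop_grip top 0.67 [175.7, 232.7] 137 193 201 259 1968
spare_grip scene 0.55 [200.8, 185.3] 173 235 149 225 2759
scoop_lid top 0.56 [164.7, 239.0] 137 189 210 257 1059
```

View pics/topcrop.png

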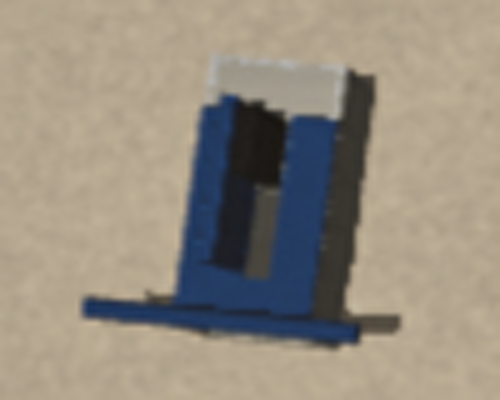

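View pics/scenecrop.png

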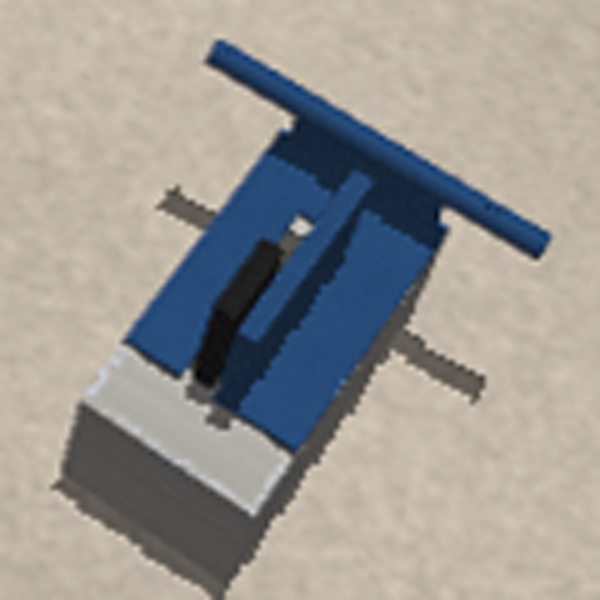

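View pics/traycrop.png

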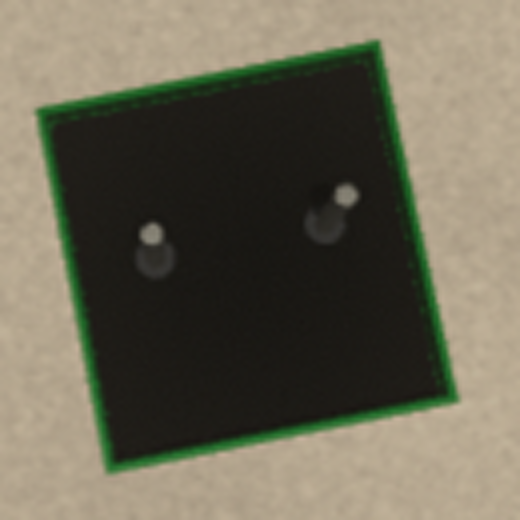

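```bash
cat > fit.py <<'E'
from h import *
from scipy.optimize import least_squares
def fit(obs,cams,x0,z):
    # obs: list of (cam, local xyz, uv)
    def res(v,full=False):
        c,s=np.cos(v[2]),np.sin(v[2]); r=[]
        for n,l,uv in obs:
            X=[v[0]+c*l[0]-s*l[1],v[1]+s*l[0]+c*l[1],(z if len(v)<4 else v[3])+l[2]]
            r.append(proj(cams[n],X)-uv)
        return np.concatenate(r)
    o=least_squares(res,x0,loss="soft_l1"); return o.x,res(o.x).reshape(-1,2)
E
python3 - <<'E'
from fit import *
P={n:optics.read_camera(n) for n in ["scene","top"]}
m=1e-3
sc=[("scene",(-.0815,-.062,-.003),(452.6,295.4)),("scene",(-.0815,.062,-.003),(519,334)),
("scene",(.05,-.032,-.08),(421.4,382.4)),("scene",(.05,.032,-.08),(454,404.4)),
("top",(-.0815,.062,-.003),(136.6,251.6)),("top",(-.0815,-.062,-.003),(191.4,256.6))]
for x0 in ([.56,.33,0],[.56,.33,0,.08]):
    for sel in (sc,sc[:4],sc[4:]+sc[:0]):
        v,r=fit(sel,P,x0,.08); print("scoop",np.round(v,4),np.round(r,1).tolist())
tr=[("top",(.1,.105,-.095),(279.5,217.5)),("top",(.1,-.105,-.095),(364.5,200.5)),("top",(-.12,-.105,-.095),(384.2,290)),("top",(-.12,.105,-.095),(297,308)),
("top",(0,.052,.02),(308,248)),("top",(0,-.052,.02),(356.5,238.5)),
("scene",(.1,-.105,-.095),(226,265)),("scene",(.1,.105,-.095),(328,298)),("scene",(-.12,.105,-.095),(366,214)),("scene",(-.12,-.105,-.095),(275,190)),
("scene",(0,-.052,.02),(268.5,193)),("scene",(0,.052,.02),(320.5,208))]
for sel in (tr,tr[:6],tr[6:]):
    v,r=fit(sel,P,[.51,-.04,.1],.13); print("tray",np.round(v,4),np.round(r,1).tolist())
E
```

```text
scoop [ 0.569   0.3273 -0.07  ] [[-0.3, -0.3], [0.2, 0.1], [-0.5, -0.5], [0.6, 0.1], [-0.0, -0.1], [-0.2, -0.4]]
scoop [ 0.5692  0.3274 -0.07  ] [[-0.3, -0.2], [0.2, 0.2], [-0.5, -0.3], [0.6, 0.2]]
scoop [ 0.5684  0.3266 -0.0751] [[0.1, 0.0], [-0.1, -0.0]]
scoop [ 0.5685  0.3273 -0.071   0.0788] [[-0.2, -0.1], [0.2, 0.3], [-0.5, -0.4], [0.5, 0.2], [0.2, 0.1], [-0.1, -0.1]]
scoop [ 0.5673  0.3272 -0.0699  0.0769] [[-0.3, 0.0], [0.0, 0.3], [-0.3, -0.4], [0.6, 0.1]]
scoop [ 0.568   0.3251 -0.0753  0.0844] [[0.0, 0.0], [0.0, 0.0]]
tray [ 0.509  -0.0424  0.2206] [[-1.7, -0.5], [-0.4, -1.2], [0.4, 0.1], [-0.8, 0.6], [-0.7, 0.3], [-0.6, -0.2], [-2.4, -1.4], [-0.2, -0.3], [1.1, 0.1], [-2.0, -2.7], [-0.8, -0.4], [0.4, -0.1]]
tray [ 0.5088 -0.0437  0.216 ] [[-0.9, -0.7], [0.4, -0.9], [0.8, 0.4], [-0.5, 0.6], [-0.0, 0.3], [0.1, -0.0]]
tray [ 0.5096 -0.0408  0.2258] [[-1.9, -0.6], [0.7, 0.2], [1.4, 0.3], [-1.9, -2.2], [-0.4, 0.2], [1.0, 0.4]]
```

Both fits are within about 1 px: scoop grip (0.569, 0.327), yaw −0.07; posts (0.509, −0.043), yaw 0.22. The moves have no tilt axis, so before touching anything I test in free air what the arm does at the edge of its reach, moving towards the scoop on the way.

Emit:
servo_tool:
  moves:
    - [-5,0,0,-0.1,-1]
    - [-6,0,0,-0.1,-1]
    - [-6,0,0,-0.1,-1]
    - [-6,0,0,-0.1,-1]
    - [-6,0,0,0,-1]
    - [-6,0,0,0,-1]
    - [-6,0,0,0,-1]
    - [-6,0,0,0,-1]
    - [-6,0,0,0,-1]
    - [-6,0,0,0,-1]

```text
clock: 2.95
tcp_pos: [0.2108, 0.4192, 0.6085]
orientation: [0.726, 0.062, 0.685, 0.016]
wrist_force: [0.4, -0.2, 0.0]
finger_gap: 0.0858
```

```bash
cat > st.py <<'E'
from h import *
from scipy.spatial.transform import Rotation as Rn
s=env.get_state(); q=s["orientation"]; R=Rn.from_quat([q[1],q[2],q[3],q[0]]).as_matrix()
g=np.array(s["tcp_pos"])-.019*R[:,0]
print("t",round(s["clock"],2),"q",np.round(s["joint_pos"],3),"tcp",np.round(s["tcp_pos"],4),"grasp",np.round(g,4),"\nx",np.round(R[:,0],3),"y",np.round(R[:,1],3),"z",np.round(R[:,2],3),"yawy-90",round(np.arctan2(R[1,1],R[0,1])-np.pi/2,4),"F",np.round(s["wrist_force"],1),"M",np.round(s["ft_torque"],2),"gap",round(s["finger_gap"],4))
E
python3 st.py
```

```text
t 2.95 q [0.923 0.374 1.264 2.337 0.015 0.988] tcp [0.2108 0.4192 0.6085] grasp [0.2096 0.4171 0.6274] 
x [ 0.062  0.108 -0.992] y [0.061 0.992 0.111] z [ 0.996 -0.068  0.055] yawy-90 -0.0615 F [ 0.4 -0.2  0. ] M [-0.13  0.05 -0.02] gap 0.0858
```

Emit:
servo_tool:
  moves:
    - [2,0,0,0,-1]
    - [3,0,2,0,-1]
    - [4,0,3,0,-1]
    - [4,0,4,0,-1]
    - [4,0,4,0,-1]
    - [4,0,4,0,-1]
    - [3,0,4,0,-1]
    - [2,0,3,0,-1]
    - [1,0,1,0,-1]
    - [0,0,0,0,-1]

```text
clock: 4.2
tcp_pos: [0.4763, 0.4312, 0.3525]
orientation: [0.725, 0.061, 0.686, 0.015]
wrist_force: [-0.3, 0.2, -0.2]
finger_gap: 0.0853
```

```bash
python3 st.py
```

```text
t 4.2 q [0.583 0.361 0.457 1.56  0.055 0.651] tcp [0.4763 0.4312 0.3525] grasp [0.4752 0.4292 0.3714] 
x [ 0.059  0.105 -0.993] y [0.062 0.992 0.109] z [ 0.996 -0.068  0.053] yawy-90 -0.0622 F [-0.3  0.2 -0.2] M [-0.1   0.1   0.05] gap 0.0853
```

```bash
cat > kin.py <<'E'
import numpy as np
from scipy.optimize import least_squares
from scipy.spatial.transform import Rotation as Rn
# data: q, tcp, quat(wxyz)
D=[([.967,.314,.045,1.304,0,1.431],[.257,.514,.2075],[.688,.162,.688,-.163]),
([.923,.374,1.264,2.337,.015,.988],[.2108,.4192,.6085],[.726,.062,.685,.016]),
([.583,.361,.457,1.56,.055,.651],[.4763,.4312,.3525],[.725,.061,.686,.015])]
def fk(q,p):
    a,L1,L2,e,L3,h,d,L4=p
    u=q[1]-q[2]
    W=np.array([a+L1*np.sin(q[1])+L2*np.cos(u)+e*np.sin(u), d, h+L1*np.cos(q[1])-L2*np.sin(u)+e*np.cos(u)])
    Rz=Rn.from_euler('z',q[0]).as_matrix()
    R=Rz@Rn.from_euler('y',q[1]-q[2]+q[3]).as_matrix()
    R5=R@Rn.from_euler('z',p5sign*q[4]).as_matrix()
    R6=R5@Rn.from_euler('x',q[5]).as_matrix()
    return Rz@W+R[:,0]*L4+R5[:,0]*L3,R6
p5sign=1
E
python3 - <<'E'
import kin
from kin import *
for q,t,w in D:
    R=Rn.from_quat([w[1],w[2],w[3],w[0]]).as_matrix()
    for s in (1,-1):
        kin.p5sign=s; X,Rf=fk(q,[0,.3,.3,0,.2,.3,.08,0])
        print(s,np.round(Rf.T@R,2).tolist())
E
```

```text
1 [[1.0, -0.0, -0.0], [0.0, 1.0, 0.0], [0.0, -0.0, 1.0]]
-1 [[1.0, -0.0, -0.0], [0.0, 1.0, 0.0], [0.0, -0.0, 1.0]]
1 [[1.0, -0.0, 0.0], [0.0, 1.0, -0.0], [-0.0, 0.0, 1.0]]
-1 [[1.0, -0.02, 0.03], [0.02, 1.0, -0.0], [-0.03, 0.0, 1.0]]
1 [[1.0, -0.0, 0.0], [0.0, 1.0, -0.0], [-0.0, 0.0, 1.0]]
-1 [[0.99, -0.09, 0.07], [0.09, 1.0, 0.0], [-0.07, 0.0, 1.0]]
```

Run:
```python
from kin import *
pri=np.array([0,.4,.4,0,.2,.3,0.08,0])
for L4fix in (1e3,1):
  def res(p):
    r=[(fk(q,p)[0]-t) for q,t,w in D]
    return np.concatenate([np.concatenate(r)*1000,(p-pri)*np.array([3,1,1,3,1,1,1,L4fix])])
  o=least_squares(res,pri); print(np.round(o.x,4),np.round(o.fun[:9],1))
```

```text
[-0.0822  0.7731  0.4139  0.0549  0.3502 -0.1192  0.0795  0.    ] [ 0.9 -0.2  1.3  0.  -0.2  0.6 -0.7  0.7 -1.9]
[0.0099 0.4907 0.4085 0.0559 0.3189 0.2703 0.0802 0.1559] [ 0.1 -0.  -0.  -0.1  0.1 -0.   0.  -0.   0. ]
```

```bash
cat > sim.py <<'E'
from kin import *
import kin
P=np.array([0.0099,0.4907,0.4085,0.0559,0.3189,0.2703,0.0802,0.1559])
LO=np.array([-2.76,-.86,-1.03,-2.2,-1.47,-3.14]);HI=np.array([2.76,1.69,1.26,2.34,1.5,3.14])
V=np.array([2.57,2.57,3.14,3.14,3.14,3.14])*.7/8
def step(q,row,wrot=.3,P=P):
    X,R=fk(q,P); T=X+R@np.array(row[:3])*.01; Rt=R@Rn.from_rotvec([row[3],0,0]).as_matrix()
    def res(qq):
        x,r=fk(qq,P); return np.concatenate([x-T,wrot*Rn.from_matrix(Rt.T@r).as_rotvec()])
    o=least_squares(res,np.clip(q,LO+1e-6,HI-1e-6),bounds=(LO,HI),xtol=1e-10,ftol=1e-12)
    dq=o.x-q; k=max(1,np.max(np.abs(dq)/V)); return q+dq/k,k
def run(q,rows,**k):
    q=np.array(q,float)
    for r in rows: q,kk=step(q,r,**k)
    return q
def show(q):
    X,R=fk(q,P); print("q",np.round(q,3),"tcp",np.round(X,3),"x",np.round(R[:,0],3),"yaw",round(np.arctan2(R[1,1],R[0,1])-np.pi/2,3))
E
python3 - <<'E'
from sim import *
rows=[[-5,0,0,-.1]]+[[-6,0,0,-.1]]*3+[[-6,0,0,0]]*6
for w in (.05,.1,.2,.3,.5,1): print(w,end=" "); show(run(D[0][0],rows,wrot=w))
E
```

```text
0.05 q [0.909 0.157 1.26  2.056 0.072 0.998] tcp [0.223 0.454 0.758] x [ 0.298  0.5   -0.813] yaw 0.023
0.1 q [0.91  0.168 1.26  2.074 0.069 0.996] tcp [0.222 0.453 0.748] x [ 0.285  0.48  -0.83 ] yaw 0.014
0.2 q [0.913 0.209 1.26  2.135 0.058 0.992] tcp [0.22  0.447 0.713] x [ 0.24   0.405 -0.882] yaw -0.013
0.3 q [0.916 0.26  1.26  2.205 0.045 0.989] tcp [0.217 0.438 0.675] x [ 0.182  0.311 -0.933] yaw -0.036
0.5 q [0.921 0.338 1.26  2.303 0.024 0.988] tcp [0.211 0.423 0.627] x [ 0.095  0.165 -0.982] yaw -0.057
1 q [0.929 0.388 1.217 2.34  0.006 0.993] tcp [0.209 0.417 0.589] x [ 0.03   0.051 -0.998] yaw -0.063
```

Run:
```python
from sim import *
rows=[[-5,0,0,-.1]]+[[-6,0,0,-.1]]*3+[[-6,0,0,0]]*6
for w in (.58,.62,.66): print(w,end=" "); show(run(D[0][0],rows,wrot=w))
# inner pull
q0=np.array(D[2][0])
def goto(q,T,n,w=.6):
    for i in range(n):
        X,R=fk(q,P); d=R.T@(np.array(T)-X)*100; m=np.abs(d).max(); d*=min(1,5/m) if m>0 else 1
        q,k=step(q,[*d,0],wrot=w)
    return q
for z in (.15,.25,.35,.45):
  for az in (.2,.42):
    q=goto(q0.copy(),[.36*np.cos(az),.36*np.sin(az),z],10)
    print("z",z,"az",az,end=" ");show(q)
    for k in range(3):
        for i in range(5):
            X,R=fk(q,P); u=np.array([-np.cos(az-.2),-np.sin(az-.2),0]); d=R.T@u*6
            q,_=step(q,[*d,0],wrot=.6)
        show(q)
```

```text
0.58 q [0.923 0.356 1.26  2.325 0.019 0.988] tcp [0.209 0.419 0.616] x [ 0.075  0.13  -0.989] yaw -0.06
0.62 q [0.923 0.364 1.26  2.334 0.017 0.988] tcp [0.209 0.418 0.612] x [ 0.067  0.116 -0.991] yaw -0.06
0.66 q [0.924 0.371 1.26  2.34  0.015 0.989] tcp [0.209 0.417 0.609] x [ 0.06   0.105 -0.993] yaw -0.061
z 0.15 az 0.2 q [-0.127 -0.166 -0.627  1.064  0.111 -0.059] tcp [0.353 0.072 0.15 ] x [ 0.059  0.104 -0.993] yaw -0.062
q [-0.357 -0.86  -0.912  1.525  0.096 -0.293] tcp [0.082 0.088 0.152] x [ 0.028  0.092 -0.995] yaw -0.063
q [ 0.768 -0.844 -0.907  1.46   0.038  0.832] tcp [-0.009  0.12   0.152] x [ 0.008  0.06  -0.998] yaw -0.063
q [ 1.892 -0.595 -0.846  1.275 -0.022  1.954] tcp [-0.122  0.134  0.155] x [ 0.006  0.05  -0.999] yaw -0.063
z 0.15 az 0.42 q [ 0.105 -0.188 -0.645  1.044  0.098  0.174] tcp [0.329 0.147 0.15 ] x [ 0.059  0.104 -0.993] yaw -0.062
q [-0.045 -0.853 -0.912  1.478  0.09   0.021] tcp [0.072 0.106 0.152] x [ 0.038  0.088 -0.995] yaw -0.063
q [ 1.079 -0.831 -0.906  1.436  0.008  1.144] tcp [-0.032  0.116  0.152] x [ 0.021  0.056 -0.998] yaw -0.064
q [ 2.2
[... 2067 characters left out ...]
] x [ 0.048  0.092 -0.995] yaw -0.063
q [ 0.03  -0.86  -0.053  2.34   0.075  0.096] tcp [-0.105  0.101  0.451] x [ 0.035  0.076 -0.997] yaw -0.063
q [ 0.689 -0.86  -0.059  2.34   0.191  0.749] tcp [-0.169  0.043  0.454] x [-0.097  0.166 -0.981] yaw -0.066
z 0.45 az 0.42 q [ 0.105 -0.158  0.123  1.783  0.098  0.174] tcp [0.329 0.147 0.45 ] x [ 0.059  0.104 -0.993] yaw -0.062
q [-0.427 -0.7   -0.097  2.164  0.1   -0.362] tcp [0.049 0.101 0.45 ] x [ 0.051  0.087 -0.995] yaw -0.063
q [ 0.388 -0.86  -0.036  2.34   0.069  0.453] tcp [-0.131  0.057  0.455] x [ 0.024  0.085 -0.996] yaw -0.063
q [ 0.934 -0.86  -0.055  2.34   0.188  0.993] tcp [-0.173  0.001  0.455] x [-0.13   0.14  -0.982] yaw -0.065
```

```bash
cat > srch.py <<'E'
from sim import *
W=.64
def ik(T,x,yaw,q0):
    x=np.array(x)/np.linalg.norm(x); y=np.array([-np.sin(yaw),np.cos(yaw),0]); y-=x*(x@y); y/=np.linalg.norm(y); R=np.stack([x,y,np.cross(x,y)],1)
    best=None
    for k in range(6):
        s=np.clip(q0+np.random.randn(6)*.3*(k>0),LO+1e-3,HI-1e-3)
        o=least_squares(lambda q:np.concatenate([fk(q,P)[0]-T,.5*Rn.from_matrix(R.T@fk(q,P)[1]).as_rotvec()]),s,bounds=(LO,HI))
        if best is None or o.cost<best.cost: best=o
    return best.x,np.sqrt(2*best.cost)
def goto(q,T,n,w=W):
    for i in range(n):
        X,R=fk(q,P); d=R.T@(np.array(T)-X)*100; m=np.abs(d).max(); d=d*min(1,6/m) if m>0 else d
        q,k=step(q,[*d,0],wrot=w)
    return q
E
python3 - <<'E'
from srch import *
np.random.seed(0)
for al in (10,12,15,18,20,25):
    a=np.radians(al); x=[-np.sin(a)*.9976,np.sin(a)*.07,-np.cos(a)]
    q,e=ik([.569+.019*x[0],.327+.019*x[1],.08+.019*x[2]],x,-.07,np.array([.4,.6,-.5,1.2,0,.4])); print(al,np.round(q,2),round(e*1000,1), end=" | ")
    q,e=ik([.569+.019*x[0],.327+.019*x[1],.20],x,-.07,np.array([.4,.6,-.5,1.2,0,.4])); print(round(e*1000,1))
E
```

```text
10 [0.37 0.7  0.27 1.3  0.07 0.43] 0.0 | 0.0
12 [0.36 0.73 0.32 1.36 0.09 0.42] 0.0 | 0.0
15 [0.35 0.78 0.4  1.43 0.11 0.41] 0.0 | 0.0
18 [0.34 0.83 0.48 1.51 0.12 0.39] 0.0 | 0.0
20 [0.34 0.87 0.54 1.57 0.14 0.38] 0.0 | 0.0
25 [0.32 0.97 0.7  1.71 0.16 0.36] 0.0 | 0.0
```

Run:
```python
from srch import *
for z in (.02,.1,.2):
  print(z,[(r,round(ik([r,0,z],[0,0,-1],0,np.array([0,.5,0,1.2,0,0]))[1]*1000,1)) for r in (.3,.35,.7,.775,.8,.85,.9)], np.round(ik([.775,0,z],[0,0,-1],0,np.array([0,.5,0,1.2,0,0]))[0],2))
# search left/right top-limit tilting
np.random.seed(1)
q0=np.array(D[2][0])
tgt=17*np.pi/180*np.array([-.9976,.07])
for q1 in (2.3,2.6,-2.3,-2.6):
    az=q1+.18; q=q0.copy()
    for a in np.linspace(.74,az,16): q=goto(q,[.45*np.cos(a),.45*np.sin(a),.5],2)
    show(q); out=[]
    for k in range(60):
        u=np.random.randn(3); u/=np.linalg.norm(u)
        if u[2]<-.3: continue
        qq=q.copy()
        for i in range(14):
            X,R=fk(qq,P); qq,_=step(qq,[*(R.T@u*6),0],wrot=W)
            if i>=5:
                x=fk(qq,P)[1][:,0]; out.append((np.hypot(*(x[:2]-tgt)),i,u,x,qq,fk(qq,P)[0]))
    out.sort(key=lambda t:t[0])
    for t in out[:4]: print("  ",round(t[0],3),t[1],np.round(t[2],2),np.round(t[3],3),np.round(t[4],2),np.round(t[5],2))
```

```text
0.02 [(0.3, np.float64(0.0)), (0.35, np.float64(0.0)), (0.7, np.float64(0.0)), (0.775, np.float64(0.0)), (0.8, np.float64(0.0)), (0.85, np.float64(0.0)), (0.9, np.float64(10.9))] [-0.1   0.83  0.43  1.17  0.   -0.1 ]
0.1 [(0.3, np.float64(0.0)), (0.35, np.float64(0.0)), (0.7, np.float64(0.0)), (0.775, np.float64(0.0)), (0.8, np.float64(0.0)), (0.85, np.float64(0.0)), (0.9, np.float64(28.0))] [-0.1   0.8   0.56  1.34  0.   -0.1 ]
0.2 [(0.3, np.float64(0.0)), (0.35, np.float64(0.0)), (0.7, np.float64(0.0)), (0.775, np.float64(0.0)), (0.8, np.float64(0.0)), (0.85, np.float64(22.2)), (0.9, np.float64(56.2))] [-0.1   0.8   0.83  1.59  0.   -0.1 ]
q [ 2.384  0.15   0.569  1.96  -0.116  2.447] tcp [-0.355  0.276  0.5  ] x [ 0.059  0.104 -0.993] yaw -0.062
   0.087 12 [-0.84 -0.24  0.48] [-0.302  0.107 -0.947] [2.76 0.58 1.26 1.92 0.01 2.8 ] [-0.7   0.19  0.53]
   0.091 13 [-0.84 -0.24  0.48] [-0.34   0.1   -0.935] [2.76 0.59 1.26 1.88 0.03 2.8 ] [-0.72  0.19  0.53]
   0.098 11 [-0.84 -0.24  0.48] [-0.265  0.114 -0.958] [ 2.76  0.58  1.26  1.96 -0.01  2.8 ] [-0.67  0.19  0.53]
   0.108 13 [-
[... 1056 characters left out ...]
 -2.71] [-0.22 -0.14  0.67]
   0.082 10 [-0.04  0.41  0.91] [-0.214  0.019 -0.977] [-2.76 -0.06  0.91  2.34 -0.1  -2.71] [-0.22 -0.14  0.66]
q [-2.56   0.302  0.766  2.142 -0.055 -2.492] tcp [-0.338 -0.297  0.5  ] x [ 0.059  0.104 -0.993] yaw -0.062
   0.012 11 [-0.69 -0.04  0.72] [-0.307  0.016 -0.951] [-2.76  0.48  1.26  2.06 -0.13 -2.72] [-0.56 -0.27  0.58]
   0.026 10 [-0.69 -0.04  0.72] [-0.27   0.02  -0.963] [-2.76  0.48  1.26  2.1  -0.12 -2.72] [-0.55 -0.26  0.57]
   0.05 12 [-0.69 -0.04  0.72] [-0.345  0.012 -0.938] [-2.76  0.48  1.26  2.03 -0.14 -2.73] [-0.58 -0.27  0.59]
   0.062 10 [-0.17  0.28  0.94] [-0.275  0.079 -0.958] [-2.76  0.14  1.14  2.34 -0.18 -2.73] [-0.32 -0.16  0.67]
```

The edge-of-reach test showed that tilt picked up at a joint limit stays in the commanded pose. My fitted kinematic model reproduces it.

1. **Tilt the tool:** do it in free air behind-left so the fingers lean about 17° towards −x.
2. **Grip:** take the scoop upright with the tool leaning.
3. **Tip:** turn about the leaning tool axis. This tips the scoop mouth-down by up to twice the lean, and it can be undone.

Emit:
servo_tool:
  moves:
    - [-1.9,-0.2,-5.0,0,-1]
    - [-1.9,-0.2,-5.9,0,-1]
    - [-1.9,-0.2,-5.9,0,-1]
    - [-1.9,-0.2,-5.9,0,-1]
    - [-1.9,-0.2,-5.9,0,-1]
    - [-1.9,-0.2,-5.9,0,-1]
    - [-1.9,-0.2,-5.9,0,-1]
    - [-1.9,-0.2,-5.9,0,-1]
    - [-0.5,-2.3,-5.3,0,-1]
    - [-0.5,-2.3,-5.3,0,-1]

```text
clock: 5.45
tcp_pos: [-0.1064, 0.3891, 0.4784]
orientation: [0.725, 0.062, 0.685, 0.017]
wrist_force: [0.2, 1.6, 0.6]
finger_gap: 0.0849
```

```bash
python3 st.py
python3 - <<'E'
from sim import *
from workcell import env
s=env.get_state(); X,R=fk(s["joint_pos"],P); print(np.round(X-np.array(s["tcp_pos"]),4))
D.append((list(s["joint_pos"]),list(s["tcp_pos"]),list(s["orientation"])))
pri=np.array([0,.4,.4,0,.2,.3,0.08,0.1])
o=least_squares(lambda p:np.concatenate([np.concatenate([(fk(q,p)[0]-t) for q,t,w in D])*1000,(p-pri)]),pri); print(np.round(o.x,4).tolist(),np.round(o.fun[:12],1))
E
```

```text
t 5.45 q [ 1.698 -0.031  0.306  1.805 -0.074  1.757] tcp [-0.1064  0.3891  0.4784] grasp [-0.1076  0.387   0.4972] 
x [ 0.06   0.11  -0.992] y [0.06  0.992 0.114] z [ 0.996 -0.066  0.053] yawy-90 -0.0602 F [0.2 1.6 0.6] M [-0.02  0.14  0.04] gap 0.0849
[-0.0019  0.0107 -0.0015]
[0.0007, 0.5188, 0.409, 0.0558, 0.3233, 0.2322, 0.0801, 0.1399] [ 0.2 -0.1  0.1 -0.1  0.  -0.  -0.   0.1 -0.2 -0.1  0.   0.2]
```

```bash
sed -i 's/^P=np.array.*/P=np.array([0.0007,0.5188,0.409,0.0558,0.3233,0.2322,0.0801,0.1399])/' sim.py
python3 - <<'E'
from srch import *
for al in (15,18,20,22):
    a=np.radians(al); x=[-np.sin(a)*.9976,np.sin(a)*.07,-np.cos(a)]
    q,e=ik([.569+.019*x[0],.327+.019*x[1],.08+.019*x[2]],x,-.07,np.array([.4,.6,-.5,1.2,0,.4])); print(al,np.round(q,2),round(e*1000,1), end=" | ")
    q,e=ik([.569+.019*x[0],.327+.019*x[1],.25],x,-.07,np.array([.4,.6,-.5,1.2,0,.4])); print(round(e*1000,1))
for z in (.02,.2):
  print(z,[(r,round(ik([r,0,z],[0,0,-1],0,np.array([0,.5,0,1.2,0,0]))[1]*1000,1)) for r in (.775,.8,.85,.9)])
for w in (.6,.64,.68):
    show(run(D[0][0],[[-5,0,0,-.1]]+[[-6,0,0,-.1]]*3+[[-6,0,0,0]]*6,wrot=w))
q0=np.array([1.698,-.031,.306,1.805,-.074,1.757])
rows=[]
q=goto(q0,[-.28,.33,.5],4); q=goto(q,[-.40,.17,.52],6); show(q)
tgt=np.sin(np.radians(18))*np.array([-.9976,.07]); out=[]
np.random.seed(2)
for k in range(150):
    u=np.random.randn(3); u/=np.linalg.norm(u)
    if u[2]<0: continue
    qq=q.copy()
    for i in range(12):
        X,R=fk(qq,P); qq,_=step(qq,[*(R.T@u*6),0],wrot=W)
        if i>=5:
            x=fk(qq,P)[1][:,0]; out.append((np.hypot(*(x[:2]-tgt)),i,u,x,qq,fk(qq,P)[0]))
out.sort(key=lambda t:t[0])
for t in out[:10]: print("  ",round(t[0],3),t[1],np.round(t[2],2),np.round(t[3],3),np.round(t[4],2),np.round(t[5],2))
E
```

```text
15 [0.35 0.74 0.35 1.42 0.11 0.41] 0.0 | 0.0
18 [0.34 0.79 0.43 1.5  0.12 0.39] 0.0 | 0.0
20 [0.34 0.82 0.48 1.55 0.14 0.38] 0.0 | 0.0
22 [0.33 0.86 0.53 1.6  0.15 0.37] 0.0 | 0.0
0.02 [(0.775, np.float64(0.0)), (0.8, np.float64(0.0)), (0.85, np.float64(0.0)), (0.9, np.float64(1.6))]
0.2 [(0.775, np.float64(0.0)), (0.8, np.float64(0.0)), (0.85, np.float64(16.1)), (0.9, np.float64(50.2))]
q [0.922 0.362 1.26  2.331 0.018 0.987] tcp [0.209 0.418 0.613] x [ 0.069  0.121 -0.99 ] yaw -0.06
q [0.923 0.368 1.26  2.339 0.016 0.988] tcp [0.208 0.417 0.61 ] x [ 0.061  0.108 -0.992] yaw -0.061
q [0.925 0.376 1.259 2.34  0.014 0.99 ] tcp [0.209 0.419 0.606] x [ 0.057  0.099 -0.993] yaw -0.061
q [ 2.649  0.185  0.666  2.052 -0.127  2.712] tcp [-0.4   0.17  0.52] x [ 0.06   0.111 -0.992] yaw -0.06
   0.017 11 [-0.48 -0.41  0.78] [-0.293  0.027 -0.956] [2.76 0.29 1.26 2.25 0.08 2.81] [-0.47  0.07  0.65]
   0.035 11 [-0.95 -0.22  0.23] [-0.274  0.013 -0.962] [2.76 0.72 1.26 1.85 0.09 2.82] [-0.77  0.19  0.43]
   0.039 11 [-0.24 -0.45  0.86] [-0.3    0.06  -0.952] [2.76 0.16 1.24 2.34 0.06 2.81] [-0.38  0.05  0.69]
   0.045 11 [-0.91 -0.29  0.29] [-0.276 -0.01  -0.961] [2.76 0.67 1.26 1.9  0.11 2.82] [-0.74  0.17  0.47]
   0.052 10 [-0.48 -0.41  0.78] [-0.259  0.038 -0.965] [2.76 0.31 1.26 2.27 0.06 2.81] [-0.47  0.08  0.65]
   0.063 10 [-0.24 -0.45  0.86] [-0.266  0.068 -0.961] [2.76 0.17 1.22 2.34 0.04 2.81] [-0.38  0.05  0.68]
   0.07 10 [-0.95 -0.22  0.23] [-0.238  0.023 -0.971] [2.76 0.7  1.26 1.9  0.07 2.82] [-0.74  0.19  0.44]
   0.07 10 [-0.91 -0.29  0.29] [-0.241  0.002 -0.971] [2.76 0.66 1.26 1.95 0.09 2.82] [-0.71  0.17  0.47]
   0.087 9 [-0.48 -0.41  0.78] [-0.226  0.049 -0.973] [2.76 0.32 1.26 2.28 0.04 2.81] [-0.46  0.09  0.64]
   0.093 9 [-0.24 -0.45  0.86] [-0.232  0.076 -0.97 ] [2.76 0.18 1.2  2.34 0.02 2.81] [-0.38  0.06  0.67]
```

Emit:
servo_tool:
  moves:
    - [-1.2,-2.2,-5.5,0,-1]
    - [-1.2,-2.2,-5.5,0,-1]
    - [-1.2,-2.2,-5.5,0,-1]
    - [-1.6,-4.9,-3.2,0,-1]
    - [-1.6,-4.9,-3.2,0,-1]
    - [-1.6,-4.9,-3.2,0,-1]
    - [-5.1,-2.1,-2.5,0,-1]
    - [-5.1,-2.1,-2.5,0,-1]
    - [-5.1,-2.1,-2.5,0,-1]
    - [-5.1,-2.1,-2.5,0,-1]

```text
clock: 6.7
tcp_pos: [-0.4558, 0.1322, 0.5957]
orientation: [0.687, 0.065, 0.723, 0.025]
wrist_force: [0.1, 0.8, 0.4]
finger_gap: 0.0855
```

```bash
python3 st.py
```

```text
t 6.7 q [ 2.76   0.405  1.263  2.337 -0.102  2.811] tcp [-0.4558  0.1322  0.5957] grasp [-0.4549  0.1297  0.6145] 
x [-0.047  0.128 -0.991] y [0.059 0.99  0.125] z [ 0.997 -0.053 -0.054] yawy-90 -0.0595 F [0.1 0.8 0.4] M [-0.08 -0.01 -0.06] gap 0.0855
```

```bash
cat > nxt.py <<'E'
from srch import *
from workcell import env
q=np.clip(np.array(env.get_state()["joint_pos"]),LO,HI); R0=fk(q,P)[1]
tgt=np.sin(np.radians(18))*np.array([-.9976,.07]); out=[]
np.random.seed(2)
for k in range(150):
    u=np.random.randn(3); u/=np.linalg.norm(u)
    if u[2]<-.2: continue
    u=np.round(R0.T@u*6,0)
    if np.linalg.norm(u)>6.25: continue
    qq=q.copy()
    for i in range(9):
        qq,_=step(qq,[*u,0],wrot=W)
        if i>=2:
            x=fk(qq,P)[1][:,0]; out.append((np.hypot(*(x[:2]-tgt)),i+1,u,x,qq,fk(qq,P)[0]))
out.sort(key=lambda t:t[0])
for t in out[:6]: print("  ",round(t[0],3),t[1],t[2],np.round(t[3],3),np.round(t[4],2),np.round(t[5],2))
E
python3 nxt.py
```

```text
0.019 9 [-2. -2. -5.] [-0.328  0.024 -0.945] [2.76 0.49 1.26 2.02 0.1  2.81] [-0.64  0.14  0.58]
   0.02 8 [-2. -2. -5.] [-0.293  0.034 -0.955] [2.76 0.49 1.26 2.05 0.08 2.81] [-0.62  0.14  0.57]
   0.045 8 [-4. -4. -2.] [-0.289 -0.019 -0.957] [2.76 0.21 1.25 2.34 0.13 2.81] [-0.41  0.03  0.68]
   0.051 8 [-5. -2. -3.] [-0.312  0.073 -0.947] [2.76 0.23 1.26 2.27 0.05 2.81] [-0.44  0.07  0.68]
   0.052 8 [-1. -1. -6.] [-0.301  0.073 -0.951] [2.76 0.6  1.26 1.92 0.04 2.81] [-0.71  0.18  0.52]
   0.052 9 [-5. -2. -2.] [-0.314  0.074 -0.947] [2.76 0.17 1.26 2.34 0.05 2.81] [-0.38  0.05  0.69]
```

Emit:
servo_tool:
  moves:
    - [-4.5,-3,-2.5,0,-1]
    - [-4.5,-3,-2.5,0,-1]
    - [-4.5,-3,-2.5,0,-1]
    - [-4.5,-3,-2.5,0,-1]
    - [-4.5,-3,-2.5,0,-1]
    - [-4.5,-3,-2.5,0,-1]
    - [-4.5,-3,-2.5,0,-1]
    - [-4.5,-3,-2.5,0,-1]
    - [0,0,0,0,-1]
    - [0,0,0,0,-1]

```text
clock: 7.95
tcp_pos: [-0.4105, 0.0479, 0.6754]
orientation: [0.598, 0.018, 0.802, -0.009]
wrist_force: [-0.3, 0.4, -0.1]
finger_gap: 0.0853
```

```bash
python3 st.py
```

```text
t 7.95 q [2.759 0.222 1.263 2.337 0.09  2.81 ] tcp [-0.4105  0.0479  0.6754] grasp [-0.4051  0.0475  0.6936] 
x [-0.285  0.018 -0.958] y [0.04  0.999 0.007] z [ 0.958 -0.037 -0.286] yawy-90 -0.0403 F [-0.3  0.4 -0.1] M [ 0.01 -0.27  0.01] gap 0.0853
```

```bash
cat > plan.py <<'E'
from srch import *
from workcell import env
def plan(wps,q=None,turns=None,step_cm=5.8):
    """wps: list of world TCP waypoints (xyz, total turn over leg)"""
    q=np.array(env.get_state()["joint_pos"]) if q is None else q
    q=np.clip(q,LO,HI); rows=[]
    for T,tn in wps:
        X,R=fk(q,P); n=max(int(np.ceil(np.linalg.norm(np.array(T)-X)*100/step_cm)),int(np.ceil(abs(tn)/.18)),1)
        for i in range(n):
            X,R=fk(q,P); d=R.T@(np.array(T)-X)*100/(n-i)
            row=[*np.round(d,1),round(tn/n,3)]
            q2,k=step(q,row,wrot=W); rows.append(row); 
            if k>1.01: print("slow",len(rows),round(k,2))
            q=q2
    for i,r in enumerate(rows): print(i+1,[float(v) for v in r])
    show(q); return q
E
python3 - <<'E'
from plan import *
plan([([-.36,.22,.52],0),([-.12,.40,.48],0),([.22,.44,.42],0),([.62,.32,.26],.03),([.592,.3255,.16],0)])
E
```

```text
slow 1 1.31
slow 26 1.35
slow 27 1.08
1 [2.7, 3.5, 1.7, 0.0]
2 [3.0, 3.6, 1.9, 0.0]
3 [2.9, 3.7, 1.8, 0.0]
4 [3.0, 3.6, 1.9, 0.0]
5 [2.9, 3.7, 1.8, 0.0]
6 [-0.4, 3.2, 3.9, 0.0]
7 [-0.4, 3.1, 3.9, 0.0]
8 [-0.5, 3.2, 3.9, 0.0]
9 [-0.4, 3.1, 3.9, 0.0]
10 [-0.5, 3.2, 4.0, 0.0]
11 [-0.4, 3.1, 3.9, 0.0]
12 [-0.6, 0.9, 5.7, 0.0]
13 [-0.6, 0.9, 5.7, 0.0]
14 [-0.6, 0.9, 5.7, 0.0]
15 [-0.7, 0.9, 5.7, 0.0]
16 [-0.6, 0.9, 5.7, 0.0]
17 [-0.7, 0.9, 5.6, 0.0]
18 [0.5, -1.3, 5.4, 0.004]
19 [0.5, -1.3, 5.4, 0.004]
20 [0.5, -1.3, 5.4, 0.004]
21 [0.5, -1.2, 5.4, 0.004]
22 [0.5, -1.2, 5.5, 0.004]
23 [0.5, -1.2, 5.5, 0.004]
24 [0.5, -1.2, 5.4, 0.004]
25 [0.4, -1.2, 5.5, 0.004]
26 [4.9, 0.3, 0.3, 0.0]
27 [6.4, 0.3, 0.1, 0.0]
q [0.33  0.803 0.71  1.738 0.109 0.388] tcp [0.594 0.325 0.165] x [-0.276  0.02  -0.961] yaw -0.072
```

Emit:
servo_tool:
  moves:
    - [2.0,2.6,1.3,0,-1]
    - [3.0,3.6,1.9,0,-1]
    - [3.0,3.6,1.8,0,-1]
    - [3.0,3.6,1.8,0,-1]
    - [3.0,3.6,1.8,0,-1]
    - [0,3.4,3.6,0,-1]
    - [-0.4,3.2,3.9,0,-1]
    - [-0.4,3.2,3.9,0,-1]
    - [-0.4,3.2,3.9,0,-1]
    - [-0.4,3.2,3.9,0,-1]

```text
clock: 9.2
tcp_pos: [-0.1654, 0.3709, 0.481]
orientation: [0.597, 0.018, 0.802, -0.01]
wrist_force: [-2.3, 1.4, -0.0]
finger_gap: 0.0854
```

```bash
python3 st.py
python3 - <<'E'
from plan import *
plan([([.22,.44,.42],0),([.60,.325,.2],.03),([.592,.3255,.16],0)])
E
```

```text
t 9.2 q [ 1.552 -0.019  0.297  1.874  0.29   1.594] tcp [-0.1654  0.3709  0.481 ] grasp [-0.16    0.3705  0.4992] 
x [-0.285  0.017 -0.958] y [0.041 0.999 0.005] z [ 0.958 -0.038 -0.286] yawy-90 -0.0408 F [-2.3  1.4 -0. ] M [-0.02 -0.25 -0.04] gap 0.0854
1 [-0.7, 1.2, 5.5, 0.0]
2 [-0.7, 1.2, 5.5, 0.0]
3 [-0.7, 1.2, 5.5, 0.0]
4 [-0.7, 1.2, 5.5, 0.0]
5 [-0.7, 1.2, 5.5, 0.0]
6 [-0.8, 1.2, 5.4, 0.0]
7 [-0.7, 1.2, 5.5, 0.0]
8 [1.3, -1.3, 5.4, 0.004]
9 [1.2, -1.2, 5.4, 0.004]
10 [1.3, -1.2, 5.4, 0.004]
11 [1.2, -1.2, 5.4, 0.004]
12 [1.3, -1.2, 5.4, 0.004]
13 [1.2, -1.1, 5.4, 0.004]
14 [1.3, -1.1, 5.4, 0.004]
15 [1.2, -1.1, 5.4, 0.004]
16 [4.1, -0.0, 0.4, 0.0]
q [0.332 0.808 0.706 1.738 0.109 0.389] tcp [0.592 0.326 0.16 ] x [-0.285  0.017 -0.958] yaw -0.071
```

Emit:
servo_tool:
  moves:
    - [-0.7,1.2,5.5,0,-1]
    - [-0.7,1.2,5.5,0,-1]
    - [-0.7,1.2,5.5,0,-1]
    - [-0.7,1.2,5.5,0,-1]
    - [-0.7,1.2,5.5,0,-1]
    - [-0.7,1.2,5.5,0,-1]
    - [0.3,0,5.5,0.01,-1]
    - [1.2,-1.2,5.4,0.01,-1]
    - [1.2,-1.2,5.4,0.01,-1]
    - [1.2,-1.2,5.4,0,-1]

```text
clock: 10.45
tcp_pos: [0.3599, 0.3817, 0.3267]
orientation: [0.596, 0.027, 0.802, -0.022]
wrist_force: [0.5, 1.1, 0.3]
finger_gap: 0.0852
```

```bash
python3 st.py
python3 - <<'E'
from plan import *
plan([([.60,.325,.2],0),([.592,.3255,.16],0)])
E
```

```text
t 10.45 q [0.557 0.414 0.437 1.835 0.167 0.606] tcp [0.3599 0.3817 0.3267] grasp [0.3654 0.3814 0.3449] 
x [-0.287  0.017 -0.958] y [ 0.069  0.998 -0.003] z [ 0.955 -0.067 -0.288] yawy-90 -0.0692 F [0.5 1.1 0.3] M [ 0.03 -0.24 -0.  ] gap 0.0852
1 [1.0, -0.8, 5.4, 0.0]
2 [1.0, -0.8, 5.4, 0.0]
3 [1.1, -0.8, 5.4, 0.0]
4 [1.0, -0.8, 5.4, 0.0]
5 [1.1, -0.8, 5.3, 0.0]
6 [4.0, 0.0, 0.4, 0.0]
q [0.331 0.81  0.711 1.742 0.11  0.385] tcp [0.592 0.325 0.16 ] x [-0.287  0.017 -0.958] yaw -0.069
```

Emit:
servo_tool:
  moves:
    - [1.0,-0.8,5.4,0,-1]
    - [1.0,-0.8,5.4,0,-1]
    - [1.0,-0.8,5.4,0,-1]
    - [1.0,-0.8,4.4,0,-1]
    - [0.6,-0.4,2.0,0,-1]
    - [2.0,0,0.3,0,-1]
    - [2.0,0,0,0,-1]
    - [0,0,0,0,-1]
    - [0,0,0,0,-1]
    - [0,0,0,0,-1]

```text
clock: 11.7
tcp_pos: [0.5505, 0.3332, 0.1825]
orientation: [0.598, 0.027, 0.801, -0.021]
wrist_force: [-0.1, 0.8, 0.4]
finger_gap: 0.0853
```

```bash
python3 st.py
python3 - <<'E'
from h import *
P={n:optics.read_camera(n) for n in ["scene","top"]}
a=cv2.resize(P["top"]["pixels"][170:290,100:240],None,fx=4,fy=4,interpolation=cv2.INTER_CUBIC)
b=cv2.resize(P["scene"]["pixels"][225:405,400:560],None,fx=2.6667,fy=2.6667,interpolation=cv2.INTER_CUBIC)
b=b[:480]; h=np.zeros((480,a.shape[1]+b.shape[1],3),np.uint8); h[:a.shape[0],:a.shape[1]]=a; h[:b.shape[0],a.shape[1]:]=b
print(h.shape); cv2.imwrite("pics/pre.png",h[:, :800] if h.shape[1]>800 else h); cv2.imwrite("pics/pre_s.png",b)
E
python3 - <<'E'
from plan import *
s=env.get_state(); X=np.array(s["tcp_pos"]); _,R=fk(s["joint_pos"],P)
T=np.array([.569,.327,.082])+.019*R[:,0]; print("to grasp, tool cm",np.round(R.T@(T-X)*100,2))
E
```

```text
t 11.7 q [0.36  0.714 0.587 1.708 0.118 0.413] tcp [0.5505 0.3332 0.1825] grasp [0.5559 0.3328 0.2007] 
x [-0.284  0.019 -0.959] y [ 0.069  0.998 -0.001] z [ 0.956 -0.066 -0.284] yawy-90 -0.0687 F [-0.1  0.8  0.4] M [-0.02 -0.28 -0.06] gap 0.0853
(480, 987, 3)
to grasp, tool cm [10.97 -0.47  4.66]
```

View pics/pre.png

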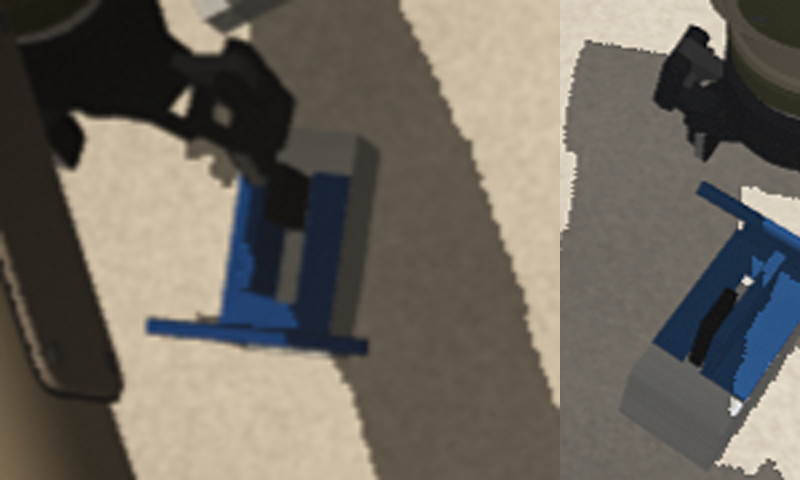

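View pics/pre_s.png

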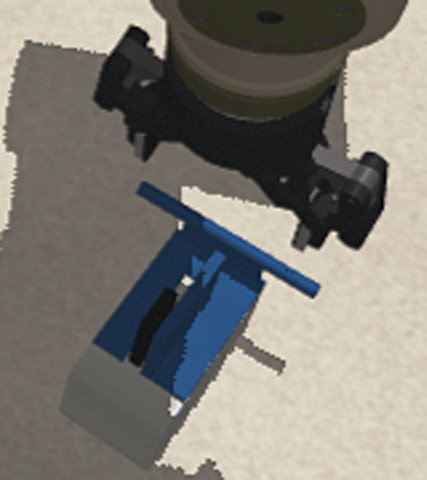

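Emit:
servo_tool:
  moves:
    - [1.0,-0.2,2.5,0,-1]
    - [1.0,-0.2,2.2,0,-1]
    - [2.0,-0.1,0,0,-1]
    - [2.0,0,0,0,-1]
    - [2.0,0,0,0,-1]
    - [1.5,0,0,0,-1]
    - [1.0,0,0,0,-1]
    - [0.5,0,0,0,-1]
    - [0,0,0,0,-1]
    - [0,0,0,0,-1]

```text
clock: 13.05
tcp_pos: [0.5638, 0.3268, 0.0631]
orientation: [0.598, 0.027, 0.801, -0.021]
wrist_force: [-0.2, 0.8, -0.5]
finger_gap: 0.0851
```

```bash
python3 st.py
python3 - <<'E'
from plan import *
from h import cv2,optics
s=env.get_state(); X=np.array(s["tcp_pos"]); _,R=fk(s["joint_pos"],P)
T=np.array([.569,.327,.082])+.019*R[:,0]; print("to grasp, tool cm",np.round(R.T@(T-X)*100,2))
p=optics.read_camera("scene"); cv2.imwrite("pics/g1.png",cv2.resize(p["pixels"][225:405,400:580],None,fx=3.2,fy=3.2,interpolation=cv2.INTER_CUBIC))
E
```

```text
t 13.05 q [0.345 0.77  0.398 1.465 0.114 0.399] tcp [0.5638 0.3268 0.0631] grasp [0.5692 0.3265 0.0813] 
x [-0.284  0.019 -0.959] y [ 0.069  0.998 -0.001] z [ 0.956 -0.066 -0.285] yawy-90 -0.069 F [-0.2  0.8 -0.5] M [ 0.02 -0.25 -0.04] gap 0.0851
to grasp, tool cm [-0.06  0.05 -0.04]
```

View pics/g1.png

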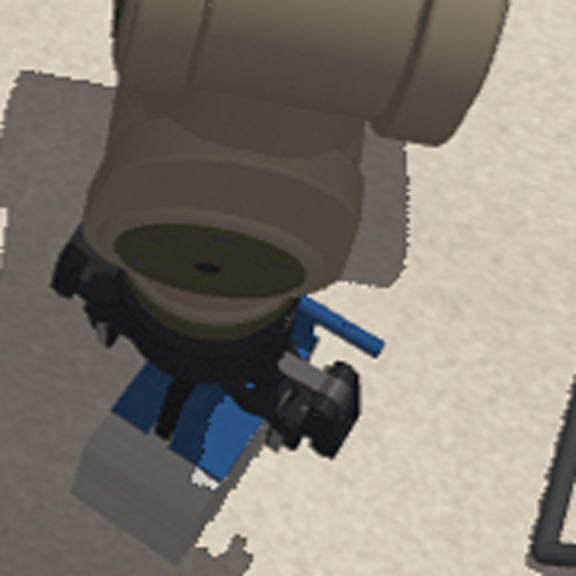

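Emit:
servo_tool:
  moves:
    - [0,0,0,0,0]
    - [0,0,0,0,1]
    - [0,0,0,0,1]
    - [0,0,0,0,1]
    - [0,0,0,0,1]
    - [0,0,0,0,1]
    - [0,0,0,0,1]
    - [0,0,0,0,1]
    - [0,0,0,0,1]
    - [0,0,0,0,1]
  grip_force: 35

```text
clock: 14.35
tcp_pos: [0.5634, 0.3266, 0.0627]
orientation: [0.597, 0.027, 0.801, -0.021]
wrist_force: [0.9, -1.9, 3.7]
finger_gap: 0.0158
```

```bash
python3 st.py
```

```text
t 14.35 q [0.345 0.77  0.397 1.465 0.114 0.399] tcp [0.5634 0.3266 0.0627] grasp [0.5688 0.3263 0.0809] 
x [-0.285  0.018 -0.958] y [ 0.069  0.998 -0.002] z [ 0.956 -0.067 -0.286] yawy-90 -0.0691 F [ 0.9 -1.9  3.7] M [-0.26 -0.15  0.05] gap 0.0158
```

```bash
cat > sc.py <<'E'
from srch import *
from workcell import env
# tool->scoop relation at the grasp (tool axes measured at t=14.35)
Rt0=np.array([[-.285,.069,.956],[.018,.998,-.067],[-.958,-.002,-.286]])
u,_,v=np.linalg.svd(Rt0); Rt0=u@v
Rs0=Rn.from_euler('z',-.07).as_matrix()
Rst=Rt0.T@Rs0
pst=Rt0.T@(np.array([.569,.327,.080])-np.array([.5634,.3266,.0627]))  # grip pt in tool
po=np.array([.509,-.0425,0]); tr=.22
Rtray=Rn.from_euler('z',tr).as_matrix()
def scoop(X,R):
    return X+R@pst, R@Rst
def report(X,R):
    g,S=scoop(X,R); L=lambda w:np.round(Rtray.T@(w-po)*1000,0).astype(int).tolist()
    up=S.T@[0,0,1]
    print("grip",np.round(g,4),"local",L(g),"yaw",round(np.arctan2(S[1,0],S[0,0]),3),"pitch(mouth down)deg",round(np.degrees(np.arctan2(up[0],up[2])),1),"roll",round(np.degrees(np.arctan2(up[1],up[2])),1))
    f=lambda *v:g+S@np.array(v)
    print(" mouth local",L(f(-.085,0,-.069)),"bar shut ends",L(f(-.0815,.062,-.003)),L(f(-.0815,-.062,-.003)),"bar open ends",L(f(-.0415,.062,-.003)),L(f(-.0415,-.062,-.003)))
    print(" corners low z mm",[int(1000*f(a,b,-.08)[2]) for a in(-.08,.05) for b in (-.032,.032)],"rear",L(f(.05,0,-.08)))
def state():
    s=env.get_state(); q=s["orientation"]; R=Rn.from_quat([q[1],q[2],q[3],q[0]]).as_matrix(); return np.array(s["tcp_pos"]),R,s
def plan2(legs,q=None,step_cm=5.5,lt=True,ang=.17):
    """legs: (grip target world or ('L',x,y,z mm), total turn). prints rows"""
    X,R,s=state(); q=np.array(s["joint_pos"]) if q is None else q; q=np.clip(q,LO,HI); c=0
    for T,tn in legs:
        if len(T)==4: T=Rtray@np.array([T[1],T[2],0])*1e-3+po+np.array([0,0,T[3]*1e-3])
        X,R=fk(q,P); g,_=scoop(X,R); n=max(int(np.ceil(np.linalg.norm(T-g)*100/step_cm)),int(np.ceil(abs(tn)/ang)),1)
        rows=[]
        for i in range(n):
            X,R=fk(q,P); g,_=scoop(X,R); dg=(T-g)/(n-i)
            R2=R@Rn.from_rotvec([tn/n,0,0]).as_matrix()
            dX=(g+dg-R2@pst)-X
            row=[*np.round(R.T@dX*100,1),round(tn/n,3)]
            q,k=step(q,row,wrot=W); c+=1
            rows.append([float(v) for v in row]+([round(k,2)] if k>1.01 else []))
        for r in rows: print("  ",r)
        X,R=fk(q,P); print("q",np.round(q,2)); report(X,R)
    return q
E
python3 - <<'E'
from sc import *
X,R,s=state(); report(X,R)
plan2([(np.array([.569,.327,.20]),0),(('L',135,0,200),-.29),(('L',130,0,135),0),(('L',52,0,135),0)])
E
```

```text
grip [0.569 0.327 0.08 ] local [139, 348, 80] yaw -0.07 pitch(mouth down)deg 0.0 roll 0.0
 mouth local [58, 372, 11] bar shut ends [79, 430, 77] [43, 311, 77] bar open ends [117, 419, 77] [82, 300, 77]
 corners low z mm [0, 0, 0, 0] rear [187, 333, 0]
   [-3.8, -0.0, -1.2, 0.0]
   [-3.8, -0.0, -1.1, 0.0]
   [-3.8, -0.1, -1.2, 0.0]
q [0.34 0.74 0.63 1.73 0.11 0.4 ]
grip [0.5686 0.3266 0.1996] local [139, 347, 200] yaw -0.07 pitch(mouth down)deg 0.0 roll 0.0
 mouth local [57, 371, 131] bar shut ends [78, 430, 197] [43, 311, 197] bar open ends [117, 418, 197] [81, 300, 197]
 corners low z mm [119, 119, 119, 119] rear [187, 333, 120]
   [-0.4, -4.8, 1.3, -0.041]
   [-0.4, -4.8, 1.1, -0.041]
   [-0.4, -4.9, 0.9, -0.041]
   [-0.4, -4.9, 0.7, -0.041]
   [-0.4, -4.9, 0.5, -0.041]
   [-0.4, -4.9, 0.3, -0.041]
   [-0.3, -5.0, 0.2, -0.041]
q [-0.14  0.74  0.63  1.75 -0.02 -0.35]
grip [ 0.6408 -0.0134  0.1998] local [135, 0, 200] yaw 0.205 pitch(mouth down)deg 0.6 roll 4.7
 mouth local [51, 6, 130] bar shut ends [54, 63, 201] [53, -61, 191] bar open ends [94, 62, 201] [93, -61, 191]
 corners low z mm [116, 121, 118, 123] rear [186, 5, 121]
   [3.2, -0.2, 0.6, 0.0]
   [3.2, -0.3, 0.7, 0.0]
q [-0.14  0.74  0.47  1.59 -0.02 -0.35]
grip [ 0.6358 -0.0143  0.1345] local [130, 0, 135] yaw 0.205 pitch(mouth down)deg 0.6 roll 4.7
 mouth local [46, 7, 65] bar shut ends [49, 63, 136] [48, -60, 126] bar open ends [89, 63, 136] [88, -61, 126]
 corners low z mm [51, 56, 52, 57] rear [181, 6, 55]
   [1.0, -0.0, -3.8, 0.0]
   [1.1, -0.1, -3.7, 0.0]
q [-0.18  0.58  0.18  1.46 -0.03 -0.4 ]
grip [ 0.5598 -0.0313  0.1349] local [52, 0, 135] yaw 0.205 pitch(mouth down)deg 0.6 roll 4.7
 mouth local [-32, 7, 65] bar shut ends [-29, 63, 136] [-30, -60, 126] bar open ends [11, 63, 137] [10, -61, 126]
 corners low z mm [51, 56, 53, 58] rear [103, 6, 56]
```

Emit:
servo_tool:
  moves:
    - [-1.5,0,-0.5,0,1]
    - [-3.0,0,-0.9,0,1]
    - [-3.5,0,-1.0,0,1]
    - [-3.0,0,-0.9,0,1]
    - [-0.8,-2.0,0.3,-0.02,1]
    - [-0.4,-3.5,1.0,-0.03,1]
    - [-0.4,-4.8,1.0,-0.04,1]
    - [-0.4,-4.8,0.9,-0.04,1]
    - [-0.4,-4.8,0.7,-0.04,1]
    - [-0.4,-4.0,0.5,-0.04,1]

```text
clock: 15.6
tcp_pos: [0.6165, 0.0866, 0.1864]
orientation: [0.597, -0.036, 0.799, 0.063]
wrist_force: [0.9, 0.9, -2.0]
finger_gap: 0.0162
```

```bash
python3 st.py
python3 - <<'E'
from sc import *
from h import cv2,optics
X,R,s=state(); report(X,R)
plan2([(('L',133,0,200),-.08),(('L',130,0,135),0)])
p=optics.read_camera("scene"); cv2.imwrite("pics/l1.png",cv2.resize(p["pixels"][165:405,250:530],None,fx=2.5,fy=2.5,interpolation=cv2.INTER_CUBIC))
E
```

```text
t 15.6 q [ 1.000e-03  7.040e-01  5.760e-01  1.732e+00  1.900e-02 -1.440e-01] tcp [0.6165 0.0866 0.1864] grasp [0.6219 0.0862 0.2046] 
x [-0.286  0.019 -0.958] y [-0.132  0.989  0.059] z [ 0.949  0.144 -0.28 ] yawy-90 0.1331 F [ 0.9  0.9 -2. ] M [-0.01 -0.46 -0.04] gap 0.0162
grip [0.6219 0.087  0.2037] local [138, 102, 204] yaw 0.132 pitch(mouth down)deg 0.3 roll 3.5
 mouth local [55, 113, 134] bar shut ends [63, 171, 204] [52, 47, 197] bar open ends [103, 167, 204] [92, 44, 197]
 corners low z mm [121, 125, 122, 126] rear [189, 102, 124]
   [-0.1, -5.1, 0.1, -0.04]
   [-0.2, -5.1, -0.1, -0.04]
q [-0.14  0.74  0.62  1.75 -0.02 -0.36]
grip [ 0.6388 -0.0136  0.2003] local [133, 0, 200] yaw 0.208 pitch(mouth down)deg 0.6 roll 4.8
 mouth local [49, 7, 131] bar shut ends [52, 63, 202] [51, -61, 191] bar open ends [92, 62, 202] [91, -61, 192]
 corners low z mm [117, 122, 118, 123] rear [184, 6, 121]
   [3.2, -0.3, 0.8, 0.0]
   [3.1, -0.2, 0.7, 0.0]
q [-0.14  0.74  0.47  1.59 -0.02 -0.36]
grip [ 0.6359 -0.0139  0.1354] local [130, 0, 135] yaw 0.208 pitch(mouth down)deg 0.6 roll 4.8
 mouth local [46, 7, 66] bar shut ends [49, 63, 137] [48, -60, 126] bar open ends [89, 63, 137] [88, -61, 127]
 corners low z mm [52, 57, 53, 58] rear [181, 6, 56]
```

View pics/l1.png

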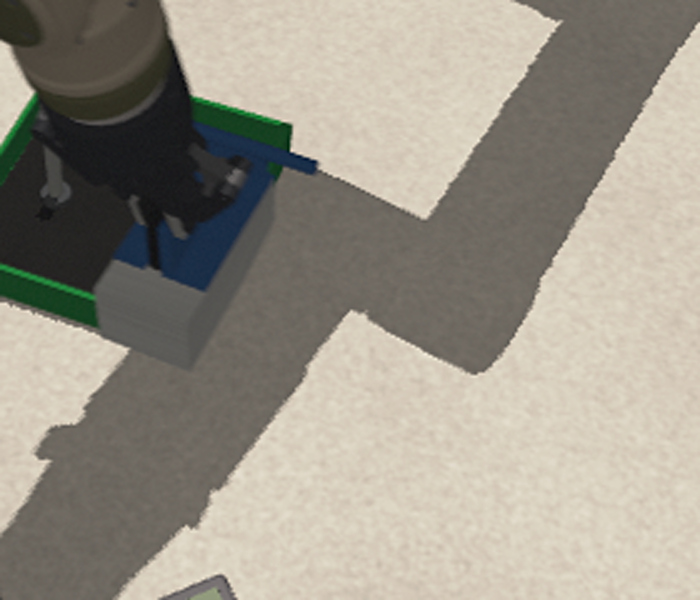

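Emit:
servo_tool:
  moves:
    - [-0.1,-4.2,0,-0.04,1]
    - [-0.2,-3.0,-0.1,-0.03,1]
    - [-0.1,-1.2,0,0,1]
    - [1.5,-0.2,0.4,0,1]
    - [2.0,-0.2,0.5,0,1]
    - [1.6,-0.1,0.4,0,1]
    - [0,0,0,0,1]
    - [0,0,0,0,1]
    - [0,0,0,0,1]
    - [0,0,0,0,1]

```text
clock: 16.9
tcp_pos: [0.6285, 0.004, 0.1327]
orientation: [0.596, -0.056, 0.796, 0.091]
wrist_force: [-0.5, 0.4, -3.0]
finger_gap: 0.0164
```

```bash
python3 st.py
python3 - <<'E'
from sc import *
from h import cv2,optics
X,R,s=state(); report(X,R)
plan2([(('L',110,0,135),0),(('L',50,0,135),0)],step_cm=1)
for n,(a,b,c,d) in {"scene":(165,345,220,430),"top":(160,340,250,450)}.items():
    p=optics.read_camera(n); cv2.imwrite(f"pics/a1{n}.png",cv2.resize(p["pixels"][a:b,c:d],None,fx=3,fy=3,interpolation=cv2.INTER_CUBIC))
E
```

```text
t 16.9 q [-0.114  0.728  0.489  1.62  -0.014 -0.323] tcp [0.6285 0.004  0.1327] grasp [0.6339 0.0036 0.1509] 
x [-0.284  0.018 -0.959] y [-0.198  0.977  0.077] z [ 0.938  0.212 -0.274] yawy-90 0.2 F [-0.5  0.4 -3. ] M [-0.06 -0.41 -0.02] gap 0.0164
grip [0.6339 0.0045 0.15  ] local [132, 19, 150] yaw 0.198 pitch(mouth down)deg 0.6 roll 4.5
 mouth local [48, 26, 80] bar shut ends [52, 82, 151] [49, -41, 141] bar open ends [92, 82, 151] [89, -42, 142]
 corners low z mm [66, 71, 68, 73] rear [183, 24, 71]
   [0.5, -0.5, -0.4, 0.0]
   [0.5, -0.5, -0.5, 0.0]
   [0.5, -0.5, -0.4, 0.0]
   [0.4, -0.5, -0.5, 0.0]
q [-0.15  0.69  0.39  1.55 -0.02 -0.36]
grip [ 0.6163 -0.0185  0.1355] local [110, 0, 136] yaw 0.198 pitch(mouth down)deg 0.6 roll 4.5
 mouth local [26, 7, 66] bar shut ends [30, 64, 137] [27, -60, 127] bar open ends [70, 63, 137] [67, -61, 127]
 corners low z mm [52, 57, 53, 58] rear [161, 5, 56]
   [0.3, -0.0, -1.0, 0.0]
   [0.3, -0.0, -0.9, 0.0]
   [0.3, -0.0, -1.0, 0.0]
   [0.3, -0.0, -0.9, 0.0]
   [0.2, -0.1, -1.0, 0.0]
   [0.3, -0.0, -0.9, 0.0]
q [-0.18  0.57  0.17  1.46 -0.03 -0.39]
grip [ 0.5582 -0.0312  0.1348] local [50, 0, 135] yaw 0.198 pitch(mouth down)deg 0.6 roll 4.5
 mouth local [-34, 8, 65] bar shut ends [-30, 64, 136] [-32, -60, 126] bar open ends [10, 63, 136] [8, -60, 126]
 corners low z mm [51, 56, 53, 58] rear [101, 5, 56]
```

View pics/a1scene.png

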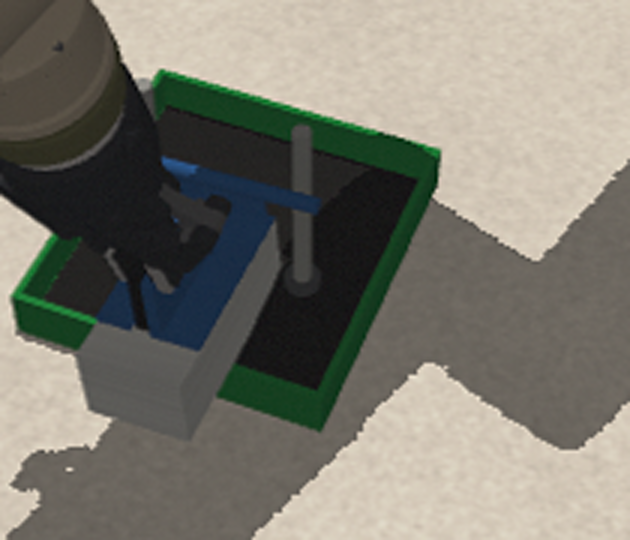

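View pics/a1top.png

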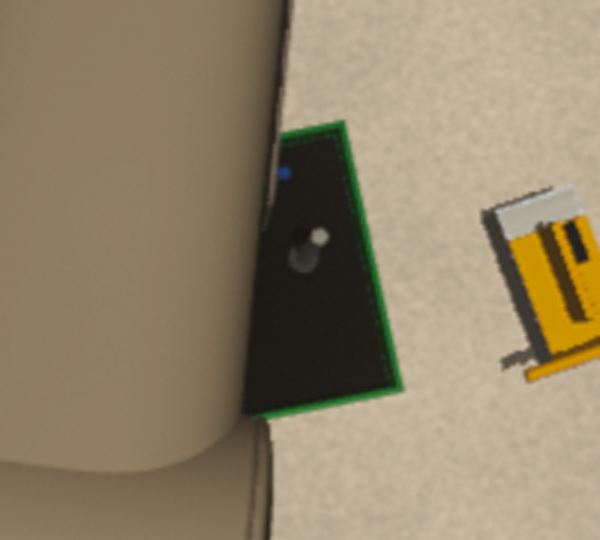

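Emit:
servo_tool:
  moves:
    - [0.5,-0.6,-0.4,0,1]
    - [0.6,-0.7,-0.6,0,1]
    - [0.6,-0.7,-0.6,0,1]
    - [0.2,0,-0.3,0,1]
    - [0,0,0,0,1]
    - [0.2,0,-0.7,0,1]
    - [0.2,0,-0.7,0,1]
    - [0.2,0,-0.7,0,1]
    - [0.2,0,-0.7,0,1]
    - [0.2,0,-0.7,0,1]

```text
clock: 18.25
tcp_pos: [0.5783, -0.0249, 0.119]
orientation: [0.6, -0.057, 0.793, 0.092]
wrist_force: [10.9, 5.9, 0.0]
finger_gap: 0.016
```

```bash
python3 st.py
python3 - <<'E'
from sc import *
from h import cv2,optics
X,R,s=state(); report(X,R)
plan2([(('L',50,0,135),0)],step_cm=1)
for n,(a,b,c,d) in {"scene":(165,345,220,430)}.items():
    p=optics.read_camera(n); cv2.imwrite(f"pics/a2{n}.png",cv2.resize(p["pixels"][a:b,c:d],None,fx=3,fy=3,interpolation=cv2.INTER_CUBIC))
E
```

```text
t 18.25 q [-0.167  0.612  0.253  1.487 -0.025 -0.376] tcp [ 0.5783 -0.0249  0.119 ] grasp [ 0.5835 -0.0253  0.1373] 
x [-0.273  0.02  -0.962] y [-0.2    0.977  0.078] z [ 0.941  0.213 -0.263] yawy-90 0.2017 F [10.9  5.9  0. ] M [ 1.16 -2.52 -0.26] gap 0.016
grip [ 0.5835 -0.0244  0.1365] local [77, 1, 136] yaw 0.199 pitch(mouth down)deg 1.3 roll 4.6
 mouth local [-7, 9, 66] bar shut ends [-4, 65, 137] [-6, -58, 127] bar open ends [36, 64, 137] [34, -59, 128]
 corners low z mm [52, 57, 55, 60] rear [129, 7, 58]
   [0.3, -0.1, -0.9, 0.0]
   [0.3, -0.0, -0.8, 0.0]
   [0.3, -0.1, -0.9, 0.0]
q [-0.19  0.56  0.16  1.45 -0.03 -0.39]
grip [ 0.5576 -0.0318  0.1349] local [50, 0, 135] yaw 0.199 pitch(mouth down)deg 1.3 roll 4.6
 mouth local [-33, 7, 64] bar shut ends [-30, 64, 135] [-33, -60, 125] bar open ends [10, 63, 136] [7, -61, 126]
 corners low z mm [50, 55, 53, 58] rear [102, 5, 56]
```

View pics/a2scene.png

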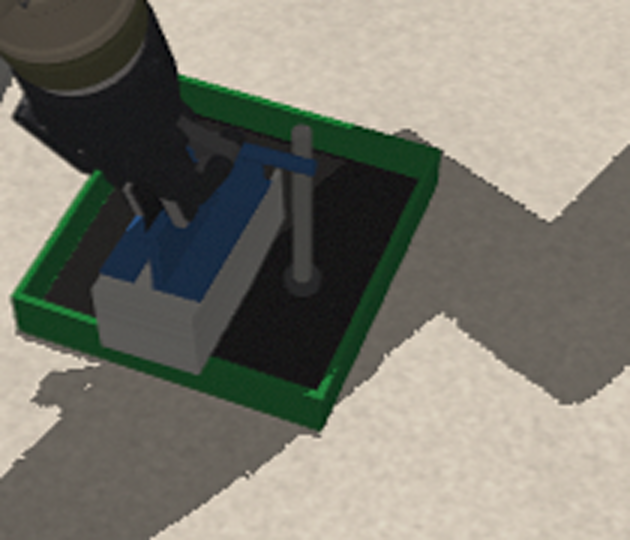

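Emit:
servo_tool:
  moves:
    - [0.2,0,-0.7,0,1]
    - [0.2,0,-0.7,0,1]
    - [0.2,0,-0.7,0,1]
    - [0.1,0,-0.3,0,1]
    - [0.1,0,-0.2,0,1]
    - [0,0,-0.1,0,1]
    - [0,0,0,0,1]
    - [0,0,0,0,1]
    - [0,0,0,0,1]
    - [0,0,0,0,1]

```text
clock: 19.55
tcp_pos: [0.5525, -0.0309, 0.1191]
orientation: [0.601, -0.057, 0.792, 0.091]
wrist_force: [15.3, 4.6, 0.9]
finger_gap: 0.0159
```

```bash
python3 st.py
python3 - <<'E'
from sc import *
from h import cv2,optics
X,R,s=state(); report(X,R)
for n,(a,b,c,d) in {"scene":(165,345,220,430)}.items():
    p=optics.read_camera(n); cv2.imwrite(f"pics/a3{n}.png",cv2.resize(p["pixels"][a:b,c:d],None,fx=3,fy=3,interpolation=cv2.INTER_CUBIC))
E
```

```text
t 19.55 q [-0.183  0.558  0.161  1.446 -0.03  -0.391] tcp [ 0.5525 -0.0309  0.1191] grasp [ 0.5576 -0.0312  0.1374] 
x [-0.27   0.02  -0.963] y [-0.2    0.977  0.076] z [ 0.942  0.213 -0.26 ] yawy-90 0.2016 F [15.3  4.6  0.9] M [ 1.17 -3.19 -0.3 ] gap 0.0159
grip [ 0.5576 -0.0304  0.1366] local [50, 1, 137] yaw 0.199 pitch(mouth down)deg 1.5 roll 4.5
 mouth local [-33, 8, 66] bar shut ends [-30, 65, 136] [-32, -59, 127] bar open ends [10, 64, 137] [7, -59, 128]
 corners low z mm [52, 57, 55, 60] rear [102, 6, 58]
```

View pics/a3scene.png

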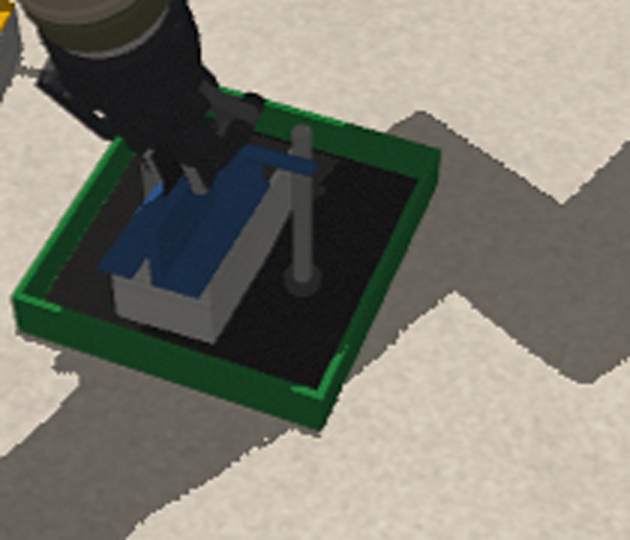

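Emit:
servo_tool:
  moves:
    - [0,0,-0.2,0,1]
    - [0.1,0,-0.2,0,1]
    - [0,0,0,0,1]
    - [0,0,0,0,1]
    - [0,0,0,0,1]
    - [0,0,0,0,1]
    - [0,0,0,0,1]
    - [0,0,0,0,1]
    - [0,0,0,0,1]
    - [0,0,0,0,1]

```text
clock: 20.85
tcp_pos: [0.5517, -0.0315, 0.1202]
orientation: [0.604, -0.057, 0.789, 0.091]
wrist_force: [21.8, 7.6, 4.1]
finger_gap: 0.0161
```

```bash
python3 st.py
python3 - <<'E'
from sc import *
X,R,s=state(); report(X,R)
print("---turn +")
plan2([(('L',60,0,160),0),(('L',55,0,250),0),(('L',30,50,250),1.2)])
E
```

```text
t 20.85 q [-0.185  0.549  0.151  1.438 -0.029 -0.394] tcp [ 0.5517 -0.0315  0.1202] grasp [ 0.5567 -0.0319  0.1385] 
x [-0.263  0.02  -0.965] y [-0.2    0.977  0.075] z [ 0.944  0.213 -0.253] yawy-90 0.2023 F [21.8  7.6  4.1] M [ 1.48 -4.32 -0.35] gap 0.0161
grip [ 0.5567 -0.031   0.1377] local [49, 1, 138] yaw 0.199 pitch(mouth down)deg 1.9 roll 4.4
 mouth local [-34, 8, 66] bar shut ends [-31, 65, 137] [-33, -59, 127] bar open ends [9, 64, 138] [7, -60, 129]
 corners low z mm [52, 57, 57, 62] rear [102, 6, 60]
---turn +
   [-2.4, 0.1, 0.4, 0.0]
q [-0.18  0.56  0.22  1.5  -0.03 -0.39]
grip [ 0.5672 -0.0297  0.1603] local [60, 0, 160] yaw 0.199 pitch(mouth down)deg 1.9 roll 4.4
 mouth local [-23, 7, 89] bar shut ends [-21, 64, 159] [-23, -60, 150] bar open ends [19, 63, 161] [17, -61, 151]
 corners low z mm [75, 80, 79, 84] rear [112, 5, 82]
   [-4.3, 0.3, -1.4, 0.0]
   [-4.2, 0.4, -1.3, 0.0]
q [-0.18  0.53  0.39  1.7  -0.03 -0.39]
grip [ 0.5627 -0.0304  0.2496] local [55, 0, 250] yaw 0.199 pitch(mouth down)deg 1.9 roll 4.4
 mouth local [-27, 7, 178] bar shut ends [-25, 64, 249] [-27, -60, 239] bar open ends [15, 63, 250] [13, -61, 240]
 corners low z mm [164, 169, 169, 174] rear [108, 5, 172]
   [0.1, 0.6, -0.3, 0.15]
   [0.1, 0.6, -0.4, 0.15]
   [0.1, 0.5, -0.5, 0.15]
   [0.1, 0.4, -0.6, 0.15]
   [0.1, 0.4, -0.6, 0.15]
   [0.2, 0.2, -0.6, 0.15]
   [0.1, 0.2, -0.7, 0.15]
   [0.2, 0.0, -0.7, 0.15]
q [-0.12  0.45  0.26  1.65 -0.01  0.87]
grip [0.527  0.0127 0.2499] local [30, 50, 250] yaw -0.945 pitch(mouth down)deg 7.1 roll -12.0
 mouth local [-14, 114, 173] bar shut ends [54, 146, 224] [-59, 101, 250] bar open ends [69, 110, 229] [-43, 65, 255]
 corners low z mm [169, 155, 184, 171] rear [38, -11, 178]
```

```bash
cat >> sc.py <<'E'
MV=np.array([-.085,0,-.069])
def planm(legs,q=None,step_cm=5.0,ang=.165,verbose=True):
    """legs: (mouth target local x,y mm, grip z mm, turn)"""
    X,R,s=state(); q=np.array(s["joint_pos"]) if q is None else q; q=np.clip(q,LO,HI)
    for (mx,my,gz,tn) in legs:
        X,R=fk(q,P); g,S=scoop(X,R); m0=g+S@MV; T=Rtray@np.array([mx,my,0])*1e-3+po; z0=g[2]
        n=max(int(np.ceil(np.linalg.norm((T-m0)[:2])*100/step_cm)),int(np.ceil(abs(tn)/ang)),int(np.ceil(abs(gz*1e-3-z0)*100/step_cm)),1)
        rows=[]
        for i in range(n):
            X,R=fk(q,P); f=(i+1)/n
            R2=R@Rn.from_rotvec([tn/n,0,0]).as_matrix(); S2=R2@Rst
            m=m0+(T-m0)*f; g=m-S2@MV; g[2]=z0+(gz*1e-3-z0)*f
            dX=g-R2@pst-X
            row=[*np.round(R.T@dX*100,1),round(tn/n,3)]
            q,k=step(q,row,wrot=W); rows.append([float(v) for v in row]+([round(k,2)] if k>1.01 else []))
        for r in rows: print("  ",r)
        X,R=fk(q,P); print("q",np.round(q,2)); report(X,R)
    return q
E
python3 - <<'E'
from sc import *
planm([(-22,8,150,0),(-25,5,250,0),(-50,0,255,-.66),(-60,0,240,-.66),(-60,0,200,-.66),(-55,0,190,-.48)])
E
```

```text
[-1.4, 0.1, 0.8, 0.0]
q [-0.18  0.57  0.21  1.48 -0.03 -0.39]
grip [ 0.5684 -0.0287  0.1496] local [61, 1, 150] yaw 0.199 pitch(mouth down)deg 1.9 roll 4.4
 mouth local [-22, 8, 78] bar shut ends [-19, 64, 149] [-22, -59, 139] bar open ends [21, 63, 150] [18, -60, 140]
 corners low z mm [64, 69, 69, 74] rear [114, 6, 72]
   [-3.2, 0.2, -1.0, 0.0]
   [-3.2, 0.1, -0.9, 0.0]
   [-3.2, 0.2, -1.0, 0.0]
q [-0.18  0.54  0.4   1.7  -0.03 -0.39]
grip [ 0.5653 -0.0319  0.2499] local [57, -2, 250] yaw 0.199 pitch(mouth down)deg 1.9 roll 4.4
 mouth local [-25, 5, 178] bar shut ends [-23, 62, 249] [-25, -62, 239] bar open ends [17, 61, 250] [15, -63, 241]
 corners low z mm [165, 170, 169, 174] rear [110, 3, 172]
   [0.1, 0.9, -0.7, -0.165]
   [0.2, 0.9, -0.7, -0.165]
   [0.2, 1.1, -0.6, -0.165]
   [0.2, 1.2, -0.7, -0.165]
q [-0.16  0.44  0.26  1.66 -0.02 -1.03]
grip [ 0.522  -0.0079  0.255 ] local [20, 31, 255] yaw 0.826 pitch(mouth down)deg 7.5 roll 12.6
 mouth local [-51, 0, 177] bar shut ends [-82, 34, 255] [-10, -63, 228] bar open ends [-50, 57, 260] [22, -40, 233]
 corners low z mm [160, 174
[... 566 characters left out ...]
[-0.18  0.29 -0.09  1.46 -0.03 -2.37]
grip [ 0.44   -0.0075  0.1996] local [-60, 49, 200] yaw 2.108 pitch(mouth down)deg 26.6 roll 13.1
 mouth local [-60, 0, 102] bar shut ends [-93, -44, 174] [18, 5, 149] bar open ends [-105, -10, 191] [6, 39, 166]
 corners low z mm [88, 101, 144, 158] rear [-102, 119, 151]
   [0.4, 0.7, -0.2, -0.16]
   [0.5, 0.8, -0.2, -0.16]
   [0.3, 0.8, -0.3, -0.16]
q [-0.23  0.27 -0.14  1.42 -0.04 -2.89]
grip [ 0.4262 -0.0286  0.1905] local [-78, 32, 190] yaw 2.624 pitch(mouth down)deg 30.8 roll 6.9
 mouth local [-55, 0, 88] bar shut ends [-66, -63, 153] [11, 33, 140] bar open ends [-91, -40, 173] [-14, 56, 160]
 corners low z mm [78, 84, 144, 150] rear [-146, 81, 148]
```

Emit:
servo_tool:
  moves:
    - [-0.3,0,0.6,0,1]
    - [-1.4,0.1,0.6,0,1]
    - [-3.2,0.2,-0.9,0,1]
    - [-3.2,0.2,-1.0,0,1]
    - [-3.2,0.1,-1.0,0,1]
    - [-0.5,0.5,-0.7,-0.12,1]
    - [0.2,0.9,-0.7,-0.16,1]
    - [0.2,1.1,-0.6,-0.16,1]
    - [0.2,1.2,-0.7,-0.16,1]
    - [0,0,0,0,1]

```text
clock: 22.1
tcp_pos: [0.5166, -0.0106, 0.2426]
orientation: [0.552, -0.23, 0.734, 0.322]
wrist_force: [0.1, 0.5, -2.7]
finger_gap: 0.0156
```

```bash
python3 st.py
python3 - <<'E'
from sc import *
from h import cv2,optics
X,R,s=state(); report(X,R)
planm([(-72,5,238,-.68),(-72,5,200,-.68),(-72,5,198,-.33)])
for n,(a,b,c,d) in {"scene":(110,310,200,430)}.items():
    p=optics.read_camera(n); cv2.imwrite(f"pics/t1{n}.png",cv2.resize(p["pixels"][a:b,c:d],None,fx=3,fy=3,interpolation=cv2.INTER_CUBIC))
E
```

```text
t 22.1 q [-0.159  0.461  0.301  1.699 -0.027 -0.965] tcp [ 0.5166 -0.0106  0.2426] grasp [ 0.522  -0.0109  0.2608] 
x [-0.285  0.018 -0.958] y [-0.692  0.688  0.219] z [ 0.663  0.726 -0.183] yawy-90 0.7888 F [ 0.1  0.5 -2.7] M [-0.06 -0.4   0.01] gap 0.0156
grip [ 0.5215 -0.0101  0.2601] local [19, 29, 260] yaw 0.766 pitch(mouth down)deg 5.8 roll 12.8
 mouth local [-55, 1, 185] bar shut ends [-83, 38, 263] [-18, -63, 236] bar open ends [-49, 59, 267] [16, -43, 239]
 corners low z mm [167, 181, 180, 194] rear [59, 74, 187]
   [0.7, 0.9, -0.2, -0.136]
   [0.7, 1.0, -0.1, -0.136]
   [0.8, 0.9, -0.1, -0.136]
   [0.7, 1.0, -0.1, -0.136]
   [0.8, 1.0, -0.1, -0.136]
q [-0.14  0.35  0.09  1.59 -0.02 -1.63]
grip [0.4683 0.0069 0.2381] local [-29, 57, 238] yaw 1.405 pitch(mouth down)deg 16.3 roll 17.4
 mouth local [-72, 5, 152] bar shut ends [-116, 3, 231] [-2, -32, 196] bar open ends [-101, 39, 242] [12, 3, 206]
 corners low z mm [133, 152, 168, 187] rear [-25, 130, 178]
   [1.0, 0.5, -0.0, -0.136]
   [0.9, 0.6, -0.1, -0.136]
   [1.0, 0.5, -0.1, -0.136]
   [0.9, 0.6, -0.2, -0.136]
   [0.9, 0.6, -0.2, -0.136]
q [-0.17  0.3  -0.09  1.47 -0.03 -2.34]
grip [ 0.4306 -0.004   0.2001] local [-68, 55, 200] yaw 2.075 pitch(mouth down)deg 27.0 roll 14.7
 mouth local [-72, 5, 103] bar shut ends [-104, -38, 176] [7, 9, 147] bar open ends [-114, -4, 193] [-3, 43, 165]
 corners low z mm [88, 102, 145, 160] rear [-110, 125, 153]
   [0.3, 0.9, -0.1, -0.165]
   [0.3, 1.0, -0.1, -0.165]
q [-0.2   0.27 -0.13  1.46 -0.04 -2.7 ]
grip [ 0.4161 -0.0177  0.1979] local [-85, 44, 198] yaw 2.426 pitch(mouth down)deg 30.6 roll 10.5
 mouth local [-72, 5, 97] bar shut ends [-90, -52, 164] [1, 29, 145] bar open ends [-111, -24, 184] [-20, 57, 165]
 corners low z mm [84, 94, 149, 160] rear [-146, 102, 155]
```

View pics/t1scene.png

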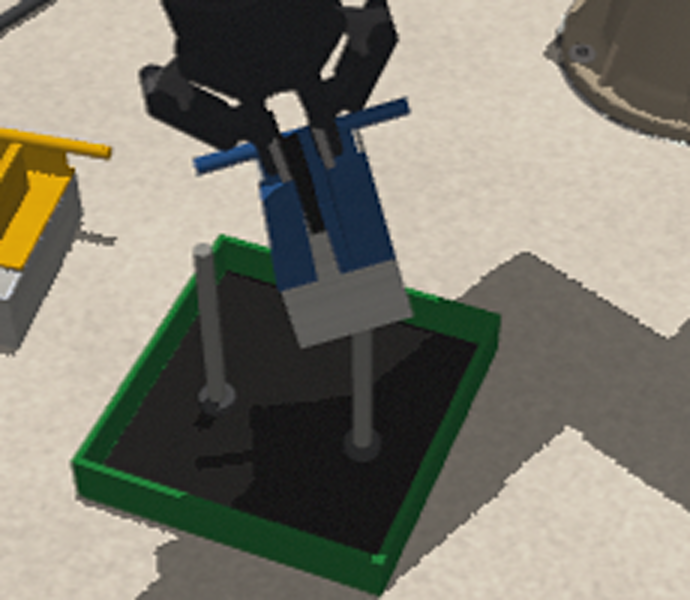

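The slot in the lid now lies behind the fin and the crossbar is close to the fingers, so the lid is open. Next is the pour: turning about the mouth over the −x half of the tray.

Emit:
servo_tool:
  moves:
    - [0.7,0.9,-0.2,-0.136,1]
    - [0.7,1.0,-0.1,-0.136,1]
    - [0.8,0.9,-0.1,-0.136,1]
    - [0.7,1.0,-0.1,-0.136,1]
    - [0.8,1.0,-0.1,-0.136,1]
    - [1.0,0.5,0,-0.136,1]
    - [0.9,0.6,-0.1,-0.136,1]
    - [1.0,0.5,-0.1,-0.136,1]
    - [0.9,0.6,-0.2,-0.136,1]
    - [0.9,0.6,-0.2,-0.136,1]

```text
clock: 23.4
tcp_pos: [0.4268, -0.0044, 0.1812]
orientation: [0.284, -0.526, 0.368, 0.712]
wrist_force: [0.0, -0.2, -2.3]
finger_gap: 0.0158
```

```bash
python3 st.py
python3 - <<'E'
from sc import *
from h import cv2,optics
X,R,s=state(); report(X,R)
planm([(-68,0,200,-.33)])
p=optics.read_camera("scene"); cv2.imwrite(f"pics/p1.png",cv2.resize(p["pixels"][110:310,200:430],None,fx=3,fy=3,interpolation=cv2.INTER_CUBIC))
p=optics.read_camera("top"); cv2.imwrite(f"pics/p1t.png",cv2.resize(p["pixels"][180:330,260:410],None,fx=3,fy=3,interpolation=cv2.INTER_CUBIC))
E
```

```text
t 23.4 q [-0.175  0.298 -0.088  1.472 -0.032 -2.342] tcp [ 0.4268 -0.0044  0.1812] grasp [ 0.4323 -0.0047  0.1994] 
x [-0.285  0.018 -0.958] y [-0.792 -0.568  0.224] z [-0.54   0.823  0.176] yawy-90 -4.0903 F [ 0.  -0.2 -2.3] M [-0.04 -0.39 -0.02] gap 0.0158
grip [ 0.4312 -0.0048  0.1988] local [-68, 54, 199] yaw 2.078 pitch(mouth down)deg 27.0 roll 14.6
 mouth local [-71, 4, 101] bar shut ends [-104, -39, 174] [7, 8, 146] bar open ends [-114, -5, 192] [-3, 43, 164]
 corners low z mm [86, 101, 144, 158] rear [-109, 124, 152]
   [0.1, 0.9, -0.3, -0.165]
   [0.1, 1.0, -0.3, -0.165]
q [-0.21  0.28 -0.11  1.47 -0.04 -2.71]
grip [ 0.4209 -0.0218  0.2001] local [-81, 39, 200] yaw 2.429 pitch(mouth down)deg 30.6 roll 10.5
 mouth local [-68, 0, 99] bar shut ends [-86, -57, 166] [5, 25, 147] bar open ends [-107, -29, 186] [-16, 52, 167]
 corners low z mm [86, 96, 152, 162] rear [-142, 97, 157]
```

View pics/p1.png

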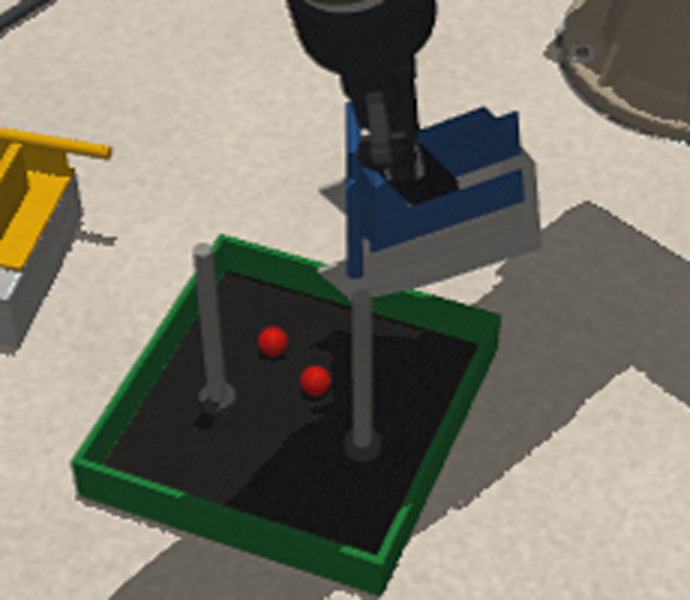

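View pics/p1t.png

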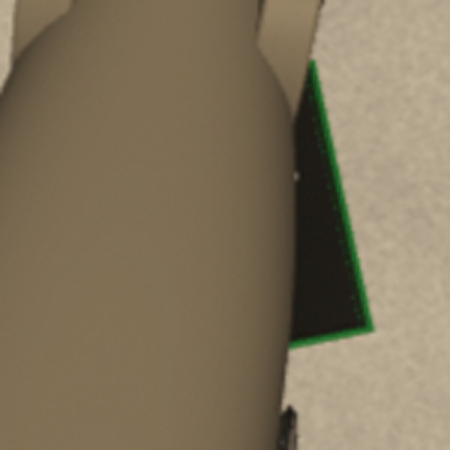

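Both red balls are in the tray, at about (272,340) and (315,380) in the crop, and the scoop is empty with its lid still back. Next I lift away, turn back upright and return to where it stood.

Run:
```python
from sc import *
X,R,s=state(); rv=Rn.from_matrix(R.T@Rt0).as_rotvec(); print(rv)
tn=rv[0]
plan2([(np.array([.42,.01,.27]),.2),(np.array([.46,.16,.27]),(tn-.2)*.5),(np.array([.569,.327,.20]),(tn-.2)*.5),(np.array([.569,.327,.10]),0)],step_cm=5)
```

```text
[ 2.23756094e+00 -1.19220489e-04 -1.67306633e-03]
   [-3.2, 0.8, 1.5, 0.1]
   [-3.3, 1.0, 1.5, 0.1]
q [-0.15  0.25  0.03  1.63 -0.02 -2.11]
grip [0.42   0.0103 0.2704] local [-75, 71, 270] yaw 1.87 pitch(mouth down)deg 24.2 roll 16.4
 mouth local [-91, 18, 176] bar shut ends [-129, -14, 252] [-12, 9, 219] bar open ends [-132, 22, 267] [-15, 46, 235]
 corners low z mm [159, 176, 211, 228] rear [-104, 145, 220]
   [-0.1, -1.6, 2.0, 0.17]
   [-0.1, -1.2, 2.3, 0.17]
   [-0.2, -0.8, 2.4, 0.17]
   [-0.1, -0.3, 2.5, 0.17]
   [-0.2, 0.1, 2.6, 0.17]
   [-0.1, 0.5, 2.5, 0.17]
q [ 0.13  0.37  0.19  1.67  0.06 -0.82]
grip [0.4602 0.1595 0.2696] local [-4, 208, 270] yaw 0.895 pitch(mouth down)deg 7.6 roll 14.3
 mouth local [-73, 174, 192] bar shut ends [-106, 204, 272] [-28, 112, 241] bar open ends [-75, 229, 277] [3, 137, 246]
 corners low z mm [174, 190, 191, 207] rear [30, 260, 199]
   [0.6, -0.1, 3.5, 0.17]
   [0.7, 0.5, 3.4, 0.17]
   [0.6, 1.1, 3.3, 0.17]
   [0.7, 1.6, 3.0, 0.17]
   [0.6, 2.2, 2.7, 0.17]
   [0.7, 2.6, 2.3, 0.17]
q [0.35 0.74 0.63 1.73 0.11 0.4 ]
grip [0.5687 0.3274 0.1997] local [139, 348, 200] yaw -0.072 pitch(mouth down)deg -0.1 roll -0.0
 mouth local [58, 372, 131] bar shut ends [79, 431, 197] [43, 312, 197] bar open ends [117, 419, 197] [81, 301, 197]
 corners low z mm [119, 119, 119, 119] rear [187, 334, 120]
   [4.8, -0.0, 1.4, 0.0]
   [4.7, -0.0, 1.5, 0.0]
q [0.34 0.76 0.43 1.51 0.11 0.4 ]
grip [0.5692 0.3271 0.1004] local [139, 348, 100] yaw -0.072 pitch(mouth down)deg -0.1 roll -0.0
 mouth local [58, 372, 31] bar shut ends [79, 430, 97] [44, 312, 97] bar open ends [118, 419, 97] [82, 300, 97]
 corners low z mm [20, 20, 20, 20] rear [187, 333, 20]
```

Emit:
servo_tool:
  moves:
    - [-3.2,0.8,1.5,0.1,1]
    - [-3.3,1.0,1.5,0.1,1]
    - [-0.1,-1.6,2.0,0.17,1]
    - [-0.1,-1.2,2.3,0.17,1]
    - [-0.2,-0.8,2.4,0.17,1]
    - [-0.1,-0.3,2.5,0.17,1]
    - [-0.2,0.1,2.6,0.17,1]
    - [-0.1,0.5,2.5,0.17,1]
    - [0.6,-0.1,3.5,0.17,1]
    - [0.7,0.5,3.4,0.17,1]

```text
clock: 24.75
tcp_pos: [0.4924, 0.2164, 0.2291]
orientation: [0.574, -0.171, 0.763, 0.243]
wrist_force: [0.5, 0.1, -1.7]
finger_gap: 0.016
```

```bash
python3 st.py
python3 - <<'E'
from sc import *
X,R,s=state(); rv=Rn.from_matrix(R.T@Rt0).as_rotvec(); print(rv)
plan2([(np.array([.569,.327,.20]),rv[0]),(np.array([.569,.327,.10]),0)],step_cm=5)
E
```

```text
t 24.75 q [ 0.217  0.484  0.306  1.671  0.079 -0.395] tcp [0.4924 0.2164 0.2291] grasp [0.4978 0.216  0.2473] 
x [-0.284  0.018 -0.959] y [-0.539  0.823  0.176] z [ 0.793  0.567 -0.224] yawy-90 0.58 F [ 0.5  0.1 -1.7] M [-0.06 -0.41  0.01] gap 0.016
[ 6.69931559e-01  1.68146190e-03 -1.15291697e-04]
   [0.7, 1.1, 3.2, 0.167]
   [0.7, 1.6, 3.0, 0.167]
   [0.6, 2.1, 2.7, 0.167]
   [0.7, 2.6, 2.3, 0.167]
q [0.35 0.74 0.63 1.73 0.11 0.4 ]
grip [0.5693 0.3275 0.1997] local [140, 348, 200] yaw -0.068 pitch(mouth down)deg 0.1 roll 0.1
 mouth local [58, 372, 131] bar shut ends [79, 431, 197] [44, 312, 197] bar open ends [117, 419, 197] [82, 300, 197]
 corners low z mm [119, 119, 119, 119] rear [188, 334, 120]
   [4.8, -0.0, 1.4, 0.0]
   [4.8, -0.0, 1.4, 0.0]
q [0.35 0.76 0.42 1.5  0.11 0.4 ]
grip [0.5689 0.3274 0.0997] local [139, 348, 100] yaw -0.068 pitch(mouth down)deg 0.1 roll 0.1
 mouth local [58, 372, 31] bar shut ends [79, 431, 97] [43, 312, 97] bar open ends [117, 419, 97] [82, 300, 97]
 corners low z mm [19, 19, 19, 19] rear [187, 334, 20]
```

Emit:
servo_tool:
  moves:
    - [0.7,1.1,3.2,0.167,1]
    - [0.7,1.6,3.0,0.167,1]
    - [0.6,2.1,2.7,0.167,1]
    - [0.7,2.4,2.2,0.167,1]
    - [2.0,0.2,0.6,0,1]
    - [3.0,0,0.9,0,1]
    - [2.6,0,0.8,0,1]
    - [1.0,0,0.3,0,1]
    - [0,0,0,0,1]
    - [0,0,0,0,1]

```text
clock: 26.0
tcp_pos: [0.5613, 0.327, 0.0939]
orientation: [0.598, 0.024, 0.801, -0.016]
wrist_force: [-0.3, -0.0, -1.4]
finger_gap: 0.0164
```

```bash
python3 st.py
python3 - <<'E'
from sc import *
from h import cv2,optics
X,R,s=state(); report(X,R); rv=Rn.from_matrix(R.T@Rt0).as_rotvec(); print(rv)
plan2([(np.array([.569,.327,.08]),rv[0])],step_cm=1)
p=optics.read_camera("scene"); cv2.imwrite("pics/d1.png",cv2.resize(p["pixels"][165:405,200:540],None,fx=2.3,fy=2.3,interpolation=cv2.INTER_CUBIC))
E
```

```text
t 26.0 q [0.346 0.749 0.436 1.523 0.114 0.389] tcp [0.5613 0.327  0.0939] grasp [0.5667 0.3266 0.1121] 
x [-0.283  0.019 -0.959] y [0.058 0.998 0.003] z [ 0.957 -0.055 -0.284] yawy-90 -0.0584 F [-0.3 -0.  -1.4] M [-0.02 -0.39  0.05] gap 0.0164
grip [0.5668 0.3273 0.1112] local [137, 348, 111] yaw -0.059 pitch(mouth down)deg 0.1 roll 0.3
 mouth local [56, 372, 42] bar shut ends [76, 430, 108] [42, 311, 108] bar open ends [114, 419, 108] [80, 300, 108]
 corners low z mm [30, 31, 31, 31] rear [185, 335, 31]
[ 0.01161942  0.00175923 -0.00120377]
   [0.7, -0.0, 0.3, 0.003]
   [0.8, -0.0, 0.2, 0.003]
   [0.7, -0.0, 0.3, 0.003]
   [0.8, -0.1, 0.2, 0.003]
q [0.34 0.77 0.39 1.46 0.11 0.4 ]
grip [0.5684 0.3266 0.0799] local [139, 347, 80] yaw -0.071 pitch(mouth down)deg 0.1 roll 0.1
 mouth local [57, 372, 11] bar shut ends [78, 430, 77] [43, 311, 77] bar open ends [117, 419, 77] [81, 300, 77]
 corners low z mm [0, 0, 0, 0] rear [187, 333, 0]
```

View pics/d1.png

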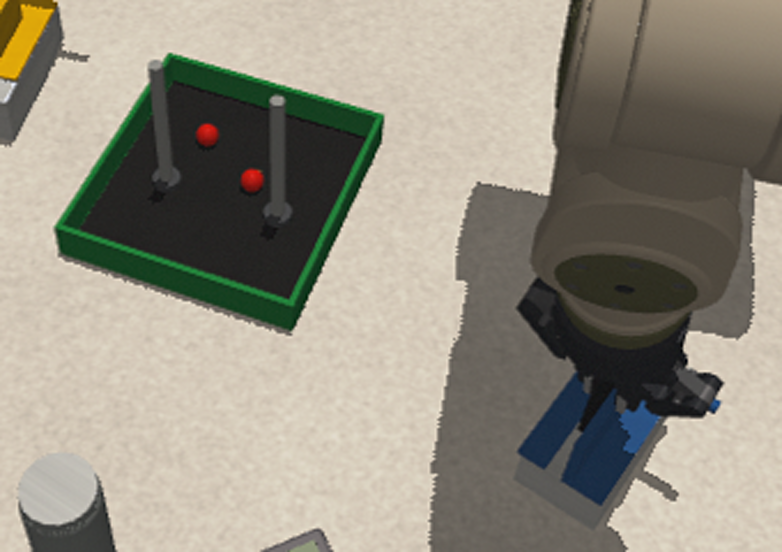

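Emit:
servo_tool:
  moves:
    - [0.7,0,0.2,0.01,1]
    - [0.7,0,0.2,0,1]
    - [0.7,0,0.2,0,1]
    - [0.5,0,0.2,0,1]
    - [0.2,0,0.1,0,1]
    - [0.1,0,0,0,1]
    - [0.1,0,0,0,1]
    - [0,0,0,0,1]
    - [0,0,0,0,1]
    - [0,0,0,0,1]

```text
clock: 27.3
tcp_pos: [0.563, 0.3261, 0.065]
orientation: [0.6, 0.027, 0.799, -0.02]
wrist_force: [2.8, -3.9, 15.3]
finger_gap: 0.0159
```

```bash
python3 st.py; python3 -c "
from sc import *
X,R,s=state(); report(X,R)"
```

```text
t 27.3 q [0.345 0.761 0.389 1.459 0.113 0.398] tcp [0.563  0.3261 0.065 ] grasp [0.5683 0.3257 0.0833] 
x [-0.279  0.019 -0.96 ] y [0.068 0.998 0.   ] z [ 0.958 -0.065 -0.28 ] yawy-90 -0.0679 F [ 2.8 -3.9 15.3] M [-0.77  0.27  0.31] gap 0.0159
grip [0.5685 0.3265 0.0824] local [139, 347, 82] yaw -0.069 pitch(mouth down)deg 0.4 roll 0.1
 mouth local [58, 371, 13] bar shut ends [78, 430, 79] [43, 311, 79] bar open ends [116, 418, 79] [81, 299, 79]
 corners low z mm [1, 1, 2, 2] rear [187, 333, 3]
```

Emit:
servo_tool:
  moves:
    - [-0.1,0,0,0,1]
    - [-0.1,0,0,0,1]
    - [0,0,0,0,0.6]
    - [0,0,0,0,0]
    - [0,0,0,0,-1]
    - [0,0,0,0,-1]
    - [0,0,0,0,-1]
    - [0,0,0,0,-1]
    - [0,0,0,0,-1]
    - [0,0,0,0,-1]

```text
clock: 28.55
tcp_pos: [0.5611, 0.3267, 0.0631]
orientation: [0.597, 0.027, 0.801, -0.02]
wrist_force: [-0.2, 1.4, -0.3]
finger_gap: 0.0856
```

```bash
python3 st.py
```

```text
t 28.55 q [0.346 0.765 0.39  1.462 0.114 0.398] tcp [0.5611 0.3267 0.0631] grasp [0.5665 0.3263 0.0813] 
x [-0.285  0.018 -0.958] y [ 0.067  0.998 -0.001] z [ 0.956 -0.064 -0.286] yawy-90 -0.067 F [-0.2  1.4 -0.3] M [-0.02 -0.23  0.01] gap 0.0856
```

Emit:
servo_tool:
  moves:
    - [-1,0,0,0,-1]
    - [-2,0,0,0,-1]
    - [-3,0,0,0,-1]
    - [-3,0,0,0,-1]
    - [-3,0,-1,0,-1]
    - [-3,0,-4,0,-1]
    - [-3,0,-5,0,-1]
    - [-3,0,-5,0,-1]
    - [-2,0,-4,0,-1]
    - [0,0,-1,0,-1]

```text
clock: 29.8
tcp_pos: [0.4346, 0.3358, 0.3448]
orientation: [0.6, 0.027, 0.8, -0.019]
wrist_force: [1.5, -0.6, -0.3]
finger_gap: 0.0852
```

```bash
python3 st.py
python3 - <<'E'
from h import *
p=optics.read_camera("scene"); cv2.imwrite("pics/e1.png",p["pixels"])
t=optics.read_camera("top"); cv2.imwrite("pics/e1t.png",t["pixels"])
for nm,P_ in (("scene",p),("top",t)):
    for k in ("ball_a_center","spare_grip","scoop_bar","scoop_grip"):
        for d in models.pinpoint(k,P_): print(nm,k,round(d["conf"],2),np.round(d["location"],1), np.round(atz(P_,d["location"],{"ball_a_center":.014,"scoop_bar":.077}.get(k,.08)),3))
E
```

```text
t 29.8 q [0.43  0.501 0.619 1.939 0.136 0.479] tcp [0.4346 0.3358 0.3448] grasp [0.4399 0.3354 0.363 ] 
x [-0.28   0.021 -0.96 ] y [0.066 0.998 0.002] z [ 0.958 -0.062 -0.28 ] yawy-90 -0.0658 F [ 1.5 -0.6 -0.3] M [ 0.03 -0.29 -0.01] gap 0.0852
scene ball_a_center 0.39 [294.2 224.2] [ 0.46  -0.084  0.014]
scene spare_grip 0.73 [193.5 178.7] [ 0.521 -0.289  0.08 ]
scene scoop_bar 0.91 [472.  334.1] [0.535 0.331 0.077]
scene scoop_grip 0.84 [458.3 349. ] [0.575 0.325 0.08 ]
top ball_a_center 0.61 [352. 266.] [ 0.471 -0.097  0.014]
top spare_grip 0.56 [438.  243.3] [ 0.521 -0.285  0.08 ]
top spare_grip 0.45 [330.9 242.5] [ 0.519 -0.043  0.08 ]
top scoop_bar 0.81 [163.9 234.6] [0.531 0.336 0.077]
top scoop_grip 0.73 [168.9 216.6] [0.573 0.325 0.08 ]
```

View pics/e1.png

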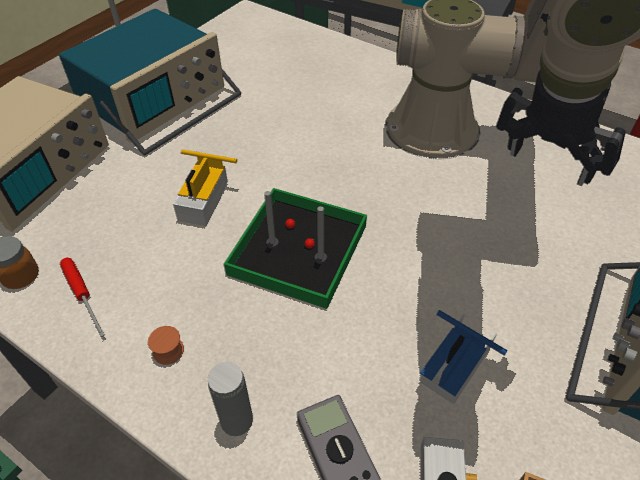

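View pics/e1t.png

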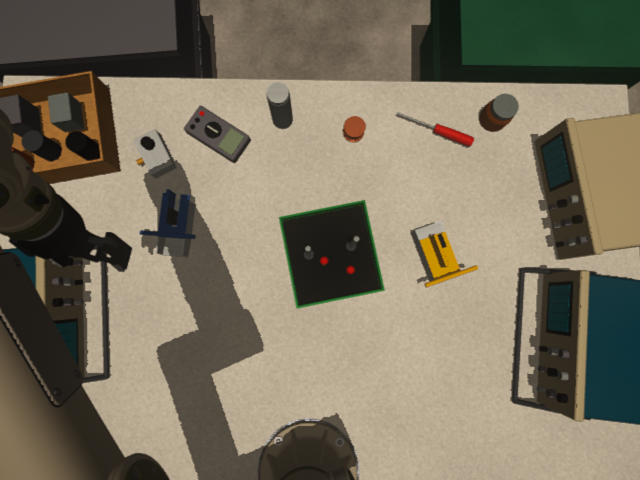

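The scoop stands upright where it was, at about (460,350) in the scene view, with the crossbar about 40 mm ahead of the grip point, so the lid is fully back. Both balls lie in the tray at (290,224) and (310,243). The yellow scoop is unmoved at (194,179) and the gripper is clear of everything.

```bash
python3 -c "
from workcell import order
print(order.hand_in())"
```

```text
the job is handed in; nothing more can be done
None
```

The job is done and handed in at about 30 s of the 58 s allowed. Both red balls are in the tray, and the blue-lidded scoop stands upright about 0.37 m from the posts, back where it was picked up.

- **Tipping:** The moves have no tilt axis, so I first leaned the tool about 16.6° in free air. I did this by pulling against the arm's joint limits (joints 1, 3 and 4); the lean then stayed in the commanded pose. I gripped the upright scoop with the tool leaning, so turning about the tool axis later tipped it mouth-down, and turning back stood it upright.
- **Lid:** I pinched the fin and rib together at 35 N and the lid stayed shut on the way to the tray. At the posts it slid at about 12 N, then the force rose to about 23 N within the last millimetre, which I took as the end stop.
- **Pour:** I turned the scoop over the tray to about 27° mouth-down, short of the suggested 35°. The pictures showed both balls in the tray by the end of that turn.
- **Put down:** The wrist read about 15 N when the scoop touched the table. I eased off about 2 mm before opening the gripper.

**Last checks before handing in:**
- Both cameras show the two balls at rest in the tray.
- The crossbar measured about 40 mm ahead of the grip point, so the lid is still fully back.
- The yellow-lidded scoop had not moved, to within a few millimetres.
- The gripper was open and well clear.

The networks were unreliable in places: one early fix of the blue scoop was about 16 mm off and I replaced it with my own fit. In the final top picture, one low-confidence "spare_grip" hit lay on the tray, where the picture shows no scoop. The joints at their limits read up to 0.004 rad past the rounded ranges given, and nothing was reported about it.

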